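# Press a filter puck in the laboratory hand press and hold the lever down

### The arm

A 6-joint arm with a two-finger parallel gripper is mounted at the origin on the work surface. World frame = base frame: x ahead of the robot, y to its left, z up, the work surface at z = 0. Lengths are in mm, angles in degrees, forces in N, time in s.
With the tool pointing down it reaches from about 350 to 850 mm from the base axis. Payload 8.1 kg.
Tool frame: the origin (TCP) lies midway between the tips of the shut fingers; the grasp point (between the pads) lies hold_point_z behind it (hold_point_z is the distance from the TCP to the grasp point, in mm); z points along the fingers, x is the direction in which the jaws open and shut, and the axes are right-handed (so a half turn about z gives the same grasp; the last joint's range is limited). The gripper opens to 85 mm and grips with 20 to 120 N. Pads are 22 mm wide; open, the fingers measure 114 mm over their backs; the gripper's body (76 mm by 85 mm) begins 54 mm behind the grasp point. The pads swing forward as they close: fully open they stand 13 mm farther back than shut.
Start: joints at [69.534, 7.471, 85.268, -0, 87.261, -4.893], TCP at [161.057, 577.984, 231.292] pointing down, gripper open.
Joint ranges: [-169.43, 169.43], [-51.17, 129.36], [1.28, 143.12], [-76.62, 256.62], [0, 156.53], [-152.29, 152.29]. Speed limits (degrees/s): [136.94, 136.94, 159.86, 180, 180, 180].

### API

Orientations are given as [roll, pitch, yaw] about the fixed x, y, z axes, in that order (R = Rz(yaw) Ry(pitch) Rx(roll)).
In Python, from bench import * gives the robot as it stands.
- The arm moves only by the shell command python3 -m pendant 'ROWS' [OPENING] [FORCE]. ROWS is JSON, a list that holds one entry, the list of rows, each a list of 4 numbers: the shift along the tool's x, y, z normalised to -1 to 1, where 1 is 0.02 m, then the turn about the tool's z normalised to -1 to 1, where 1 is 0.08 rad. A call has exactly 10 rows; each row shifts and turns the pose as measured when the row begins, along the tool's axes as they then stand; what a row does not reach is not made up. A row lasts 1/12 s, in which the tool goes at most 41.7 mm and 7.16 degrees, less where a joint would pass 70% of its speed; a pose out of reach is approached as far as the arm can. A call with a number of a shift or a turn outside -1 to 1 is refused whole. A call with a gripper value outside its range is refused whole. OPENING is the gripper's target within -1 to 1 (fully open at 1, half-way at 0, shut at -1), set as the call begins (- or left out, the last holds). The fingers move at their own pace and stop on an object; FORCE is the grip in N (left out, the last holds). Time passes only in rows, so rows that do not move let the fingers close, or fill a call up. It gives the time, the measured TCP pose, the force and the opening at its end, in the units of the state.
- sense(): the state, without advancing time (a new reading comes with each control period).
- snapshot(name): name is "scene" or "top" or "wrist"; returns the picture (384x512x3 uint8, red, green, blue); there is no depth.
- calibration(name): a dict with "mtx" (3x3 intrinsics, pixels), "world_to_cam" (4x4, takes a point from world to camera coordinates); the wrist camera has in their place "hand_eye" (4x4, takes a point from camera to tool coordinates, whose origin is the TCP and whose axes are the tool frame's). Camera axes: x right, y down, z forward; pixel columns grow to the right and rows downward; lengths in mm; the calibration is good to about 2 mm. The wrist camera is an equidistant fisheye: a pixel r from the principal point sees the ray r / f radians off the axis. A picture is of the moment at which its call begins: read the wrist's pose just before it. calibration takes no time and is no camera call.
- hand_in(): hands the job in, once; it reports no verdict.
The state is a dict: "time": time; "joint_pos": joint angles; "qd": joint speeds; "joint_efforts": joint torques, N m; "tool_pos": TCP position; "tcp_rot": TCP orientation; "ft_force": force on the tool from outside, world axes, zero at the start; "wrist_torque": the same for the moment, N m; "finger_gap": finger opening in mm.
Only numpy, scipy, OpenCV 4.12 (cv2) and the standard library are available. Lean on these libraries where they do the work, as an engineer would, in place of code of your own. Each camera call takes 0.05 s, during which the arm holds its last target.

### The job

Build a filter puck in the hand press: lay the blue base disc in the middle of the press's round steel plate and lay the white filter disc centred on top of it, setting each one down without dropping it. Only when the stack is in place, press the red safety catch right down, then pull the press lever down as far as it goes so that its foot presses on the stack, and finish while you are still holding the lever fully down (it springs up if let go). Leave the dark steel spare disc and everything else on the bench where it is.

Things in the scene. Friction and masses are not known exactly. Their poses are not given: they have to be found in the camera images.
- base_disc_mid (a point): Centre (half-way up) of the blue base disc: flat plastic disc 58 mm across, 10 mm thick, 40 g, lying loose on the 2 mm grey bench mat to the right of the press; its z axis is the disc's axis.
- filter_disc_mid (a point): Centre (half-way up) of the white filter disc: rigid porous disc 48 mm across, 10 mm thick, 30 g, lying loose on the same mat; z axis is the disc's axis.
- spare_disc_mid (a point): Centre of the spare disc, not to be used: dark steel, 48 mm across, 8 mm thick, on the same mat. The three discs may lie in any of three places.
- press_plate (a point): Centre of the top face of the press's round steel plate (84 mm across, top 30 mm above the bench, fixed; a dark ring line 66 mm across is centred on it), where the stack goes. Axes are the press's: -x points to its front (where the lever comes down, roughly towards the robot), +x to the lever's hinge, +y to its left, z up.
- press: The fixed hand press; origin on the bench below the plate's centre, axes as the plate's. Its grey base, 20 mm high, runs from 70 mm in front of the plate's centre to 205 mm behind it, 75 mm to each side (135 mm at the rear left). Lever up: its black foot faces the front about 105 mm behind the plate's centre, 195 to 245 mm above the bench, with the upright 24 mm wide lever bar behind it; over the plate all is clear.
- catch (a joint): Angle of the red safety catch, a rocker whose rear end blocks a lug on the lever's shaft: about 0 = on (lever locked), 1.0 = fully off, at its stop. It turns about the press's y axis at a pivot 115 mm behind and 110 mm to the left of the plate's centre, 115 mm above the bench. No spring: about 2 N on the tab moves it and it stays where it is left.
- catch_tab (a point): Point on top of the catch's red thumb tab (50 mm long, 22 mm wide, 6 mm thick), 38 mm in front of its pivot. Catch on: the tab slopes up to the front by 20 to 25 degrees; pressing this point straight down by 36 mm turns it fully off. A grey side plate, 128 mm high, stands from 105 mm behind the plate's centre backwards, 126 to 134 mm to its left.
- lever (a joint): Angle of the press lever: 0 = up (nearly upright), 1.5 = fully down at its stop (level, towards the front). A spring pulls it up, at the grip about 2 N when up and 6 N when down, and the sprung foot adds 6 N over the last 0.05 rad when it meets a complete stack. It springs up when let go.
- lever_grip (a point): Middle of the lever's grip, on its axis: a black round bar 22 mm thick, 92 mm long, level, parallel to the press's y axis, sticking out to the right of the lever's end; 225 mm from the hinge axis, 62 mm right of the lever's middle. Lever up: about 310 mm above the bench; down: 85 mm above it, 65 mm in front of the plate's centre. The bar turns in the fingers as the lever comes down.
- lever_hinge (a point): Middle of the lever's hinge: axis parallel to the press's y axis, 160 mm behind the plate's centre, 85 mm above the bench. The grip travels on a circle of 225 mm radius about this axis.
- pot_mid (a point): Middle (half-way up) of a specimen pot with an orange lid, 46 mm across, 62 mm high, loose; leave alone.
- wash_bottle: White bottle with blue cap, 62 mm across, 170 mm high, loose; origin at the middle of its underside; leave alone.
- beaker: Glass cup, 70 mm across, 90 mm high, loose, front left of the press; origin at the middle of its underside; leave alone.
- marker: Blue and white marker pen, 125 mm long along its x axis, 12 mm thick, lying loose; origin on the bench below its middle; leave alone.
- green_rack: Green three-tier tube rack with capped tubes, 105 x 230 mm, 103 mm high, loose, left of the press; origin at the middle of its underside; leave alone.
There are look-alikes about, which are no part of the job. Leave any green look-alike of the part that bears base_disc_mid alone. There is more than one size of the part that bears filter_disc_mid; the job needs the smallest.

How it is judged (in metres and radians):
On the way, in this order (a step that is already met when the one before it is completed fails the run):
1. the blue base disc lies flat in the middle of the press plate, let go (horizontal distance between base_disc_mid and press_plate below 0.008 m and height (world z) of base_disc_mid between 0.031 and 0.039 m and angle between base_disc_mid's own z axis and vertical below 0.12 rad and contact force between the fingers and base_disc below 0.1 N), for 0.2 s.
2. the white filter disc lies flat and centred on the base disc, let go (all of step 1 and horizontal distance between filter_disc_mid and base_disc_mid below 0.006 m and height (world z) of filter_disc_mid between 0.041 and 0.049 m and angle between filter_disc_mid's own z axis and vertical below 0.12 rad and contact force between the fingers and filter_disc below 0.1 N), for 0.2 s.
3. the safety catch is fully off, with the stack in place and the lever still up (all of step 2 and value of joint catch above 0.8 rad and value of joint lever below 0.2 rad), for 0.1 s.
4. the lever is pulled fully down on the stack (all of step 2 and value of joint lever above 1.46 rad and contact force between lever and filter_disc above 3 N), for 0.2 s.
At the end, for the whole second after the job is handed in: Blue disc flat on the plate within 8 mm of its centre, white disc flat on it within 6 mm of the blue one's centre, both let go; catch off (over 0.8 rad); fingers hold the lever (over 2 N) within 0.04 rad of its lower stop, its foot pressing the white disc (over 3 N), through the last second (all of step 4 and value of joint catch above 0.8 rad and contact force between the fingers and lever above 2 N); the arm keeps its last pose, push and grip.
It fails at once if the lever is forced while the safety catch is on (value of joint lever above 0.15 rad and value of joint catch below 0.5 rad).
It fails at once if a disc is dropped or thrown (faster than 0.5 m/s while not held) ((linear speed of base_disc above 0.5 m/s and contact force between the fingers and base_disc below 0.1 N) or (linear speed of filter_disc above 0.5 m/s and contact force between the fingers and filter_disc below 0.1 N)).
It fails at once if a bystander is moved by more than 25 mm or knocked over (distance of any of spare_disc_mid, pot_mid, wash_bottle, beaker, marker, green_rack from where it was at the start of the episode above 0.025 m or angle between any of pot_mid, wash_bottle, beaker, green_rack's own z axis and vertical above 0.5 rad).
It also fails if it takes over 69 s, if anything falls off the work surface, if the arm or the gripper's body presses on something with over 40 N, if the wrist force passes 120 N, or if a joint passes its speed limit or range.

## Working session

There is one attempt and no reset: what is moved stays moved. The work goes in short steps, Python scripts to look and compute and a shell command to move; the robot and the scene stay as the last step left them, time stands still between calls to the robot, and variables do not carry over. Pictures are saved under pics/ and viewed, and the job is handed in when it is done.

```bash
ls; mkdir -p pics; python3 - <<'E'
from bench import *
import cv2
s=sense();print(s)
for n in ("scene","top","wrist"):
    im=snapshot(n);cv2.imwrite(f"pics/{n}0.png",cv2.cvtColor(im,cv2.COLOR_RGB2BGR));print(n,calibration(n))
E
```

```text
pics
{'time': 0.0, 'joint_pos': array([ 6.95332658e+01,  7.51625213e+00,  8.53307730e+01, -1.76088916e-03,
        8.72621383e+01, -4.89278015e+00]), 'qd': array([ 0.02451729, -0.01045934,  0.02489611, -0.03842541, -0.01782407,
       -0.02928167]), 'joint_efforts': array([ 2.65430208e-04, -5.69394457e+01, -5.00561321e+01, -2.21097525e-04,
        1.42069199e-02,  2.69623496e-05]), 'tool_pos': array([160.87664376, 577.44136602, 230.21820162]), 'tcp_rot': array([-1.79992442e+02,  1.08915725e-01,  7.44261389e+01]), 'ft_force': array([ 0.47326757, -0.03337593,  0.74874642]), 'wrist_torque': array([-0.02402651, -0.01900083, -0.0047933 ]), 'finger_gap': 85.44967073132882}
scene {'mtx': array([[355.57194153,   0.        , 254.70534429],
       [  0.        , 355.57194153, 195.48804779],
       [  0.        ,   0.        ,   1.        ]]), 'world_to_cam': array([[-8.69192930e-01,  4.94450461e-01, -4.73204541e-03,
         4.60807723e+02],
       [ 4.15097315e-01,  7.24431184e-01, -5.50357773e-01,
        -1.30851681e+02],
       [-2.68696613e-01, -4.80331344e-01, -8.34915522e-01,
         1
[... 450 characters left out ...]
+02],
       [ 1.14347201e-01, -3.76655379e-03, -9.93433707e-01,
         1.50369725e+03],
       [ 0.00000000e+00,  0.00000000e+00,  0.00000000e+00,
         1.00000000e+00]])}
wrist {'mtx': array([[297.31863964,   0.        , 257.20559531],
       [  0.        , 297.31863964, 186.25207835],
       [  0.        ,   0.        ,   1.        ]]), 'hand_eye': array([[ 9.99999376e-01, -8.49334517e-04, -7.25521200e-04,
        -1.27069501e+00],
       [ 1.03961622e-03,  9.45240759e-01,  3.26372221e-01,
        -8.42991511e+01],
       [ 4.08593017e-04, -3.26372772e-01,  9.45241052e-01,
        -1.41873187e+02],
       [ 0.00000000e+00,  0.00000000e+00,  0.00000000e+00,
         1.00000000e+00]])}
```

View pics/scene0.png

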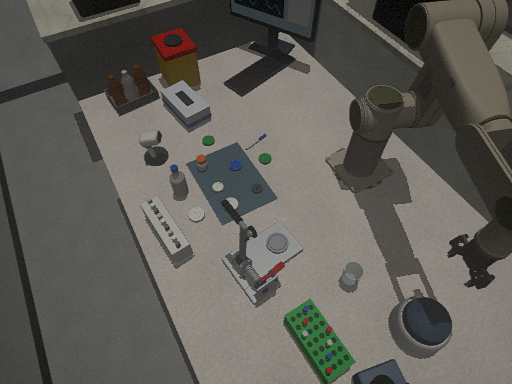

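View pics/top0.png

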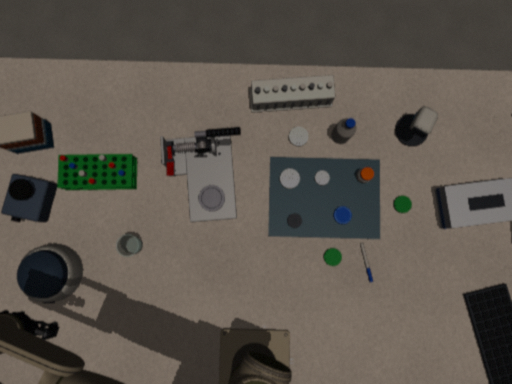

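View pics/wrist0.png

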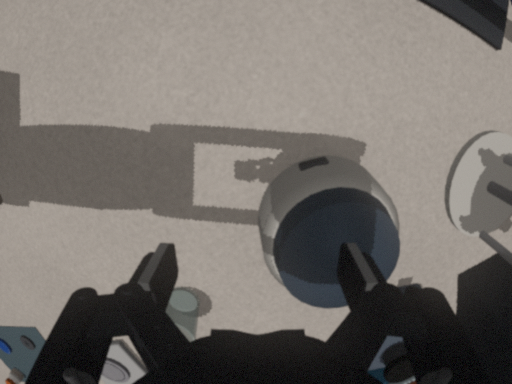

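```bash
python3 - <<'E'
import bench;print([x for x in dir(bench) if x[0]!='_'])
for k in ('hold_point_z',): print(getattr(bench,k,None))
E
```

```text
['PlanningError', 'calibration', 'hand_in', 'hold_point_z', 'sense', 'snapshot']
18.700000000000003
```

The top view shows blue at (343,215), white candidates at (322,177), (290,178) and (298,136), the dark spare at (294,221), the plate at (212,197), and the red catch at (170,155). Next I'll measure these.

```bash
cat > h.py <<'E'
from bench import *
import numpy as np, cv2
from scipy.spatial.transform import Rotation as R
def T_tool(s):
    T=np.eye(4);T[:3,:3]=R.from_euler('xyz',s['tcp_rot'],degrees=True).as_matrix();T[:3,3]=s['tool_pos'];return T
def ray(name,uv,s=None):
    c=calibration(name);K=c['mtx'];x=(uv[0]-K[0,2])/K[0,0];y=(uv[1]-K[1,2])/K[1,1]
    if name=='wrist':
        r=np.hypot(x,y);d=np.array([x/r*np.sin(r),y/r*np.sin(r),np.cos(r)]) if r>0 else np.array([0,0,1.])
        T=T_tool(s)@c['hand_eye']
    else:
        d=np.array([x,y,1.]);T=np.linalg.inv(c['world_to_cam'])
    d=T[:3,:3]@d;return T[:3,3],d/np.linalg.norm(d)
def onz(name,uv,z,s=None):
    o,d=ray(name,uv,s);return o+d*(z-o[2])/d[2]
def proj(name,P,s=None):
    c=calibration(name);K=c['mtx'];P=np.append(P,1.)
    if name=='wrist':
        p=np.linalg.inv(T_tool(s)@c['hand_eye'])@P;th=np.arctan2(np.hypot(p[0],p[1]),p[2]);a=np.arctan2(p[1],p[0])
        return np.array([K[0,2]+K[0,0]*th*np.cos(a),K[1,2]+K[1,1]*th*np.sin(a)])
    p=c['world_to_cam']@P;return (K@(p[:3]/p[2]))[:2]
def tri(obs):
    A=np.zeros((3,3));b=np.zeros(3)
    for o,d in obs:
        M=np.eye(3)-np.outer(d,d);A+=M;b+=M@o
    X=np.linalg.solve(A,b);return X,[np.linalg.norm((np.eye(3)-np.outer(d,d))@(X-o)) for o,d in obs]
def snap(name,fn):
    s=sense();im=snapshot(name);cv2.imwrite(f'pics/{fn}.png',cv2.cvtColor(im,cv2.COLOR_RGB2BGR));return s,im
def blobs(mask,amin=20,amax=1e9):
    n,l,st,c=cv2.connectedComponentsWithStats(mask.astype(np.uint8))
    return [(c[i].round(1),st[i]) for i in range(1,n) if amin<st[i,4]<amax]
E
python3 - <<'E'
from h import *
im=cv2.cvtColor(cv2.imread('pics/top0.png'),cv2.COLOR_BGR2HSV)
H,S,V=[im[...,i].astype(int) for i in range(3)]
for nm,m,z in (('blue',(H>100)&(H<130)&(S>150),12),('white',(S<30)&(V>140),12),('red',((H<8)|(H>172))&(S>150),120),('orange',(H>5)&(H<20)&(S>180),62),('green',(H>45)&(H<80)&(S>120),10)):
    for c,st in blobs(m,15,1500): print(nm,c,st,onz('top',c,z).round(0))
a=cv2.imread('pics/top0.png')[110:260,150:400];cv2.imwrite('pics/topz.png',cv2.resize(a,None,fx=3.2,fy=3.2,interpolation=cv2.INTER_CUBIC))
a=cv2.imread('pics/scene0.png')[130:310,130:330];cv2.imwrite('pics/scz.png',cv2.resize(a,None,fx=3.3,fy=3.3,interpolation=cv2.INTER_CUBIC))
for uv in ((212,197),(290,178),(322,177),(343,215),(294,221),(298,136)): print(uv,onz('top',uv,12 if uv[0]>250 else 30).round(0))
E
```

```text
blue [349.9 122.9] [346 119   9   9  65] [ 777. -298.   12.]
blue [ 48.1 128.2] [ 46 123   5  10  22] [734. 689.  12.]
blue [ 47.2 140.9] [ 38 132  15  16  61] [691. 689.  12.]
blue [ 72.2 165.3] [ 69 163   7   5  23] [613. 602.  12.]
blue [121.2 172.5] [119 171   6   4  19] [594. 443.  12.]
blue [342.2 214.8] [334 207  18  17 237] [ 475. -273.   12.]
blue [369.1 274.2] [367 269   5  12  31] [ 288. -359.   12.]
red [169.2 151.7] [167 146   5  13  60] [646. 272. 120.]
red [ 62.6 157.6] [ 60 156   6   4  20] [620. 592. 120.]
red [111.5 164.9] [109 163   6   5  21] [601. 444. 120.]
red [169.9 167.9] [166 162   8  13  94] [597. 268. 120.]
red [ 91.6 180.6] [ 89 179   6   4  20] [552. 501. 120.]
orange [ 30.8 135.1] [  2 116  41  32 224] [699. 720.  62.]
orange [366.8 173.4] [361 167  13  13 131] [ 603. -341.   62.]
green [402.1 203.7] [394 196  17  16 219] [ 515. -467.   10.]
green [332.2 256.5] [324 249  17  16 221] [ 341. -242.   10.]
(212, 197) [520. 145.  30.]
(290, 178) [ 590. -104.   12.]
(322, 177) [ 595. -207.   12.]
(343, 215) [ 474. -276.   12.]
(294, 221) [ 451. -119.   12.]
(298, 136) [ 729. -128.   12.]
```

View pics/topz.png

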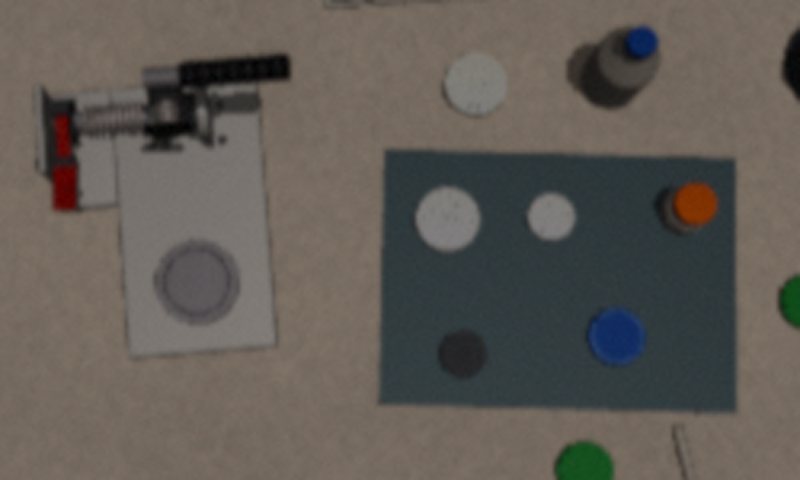

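View pics/scz.png

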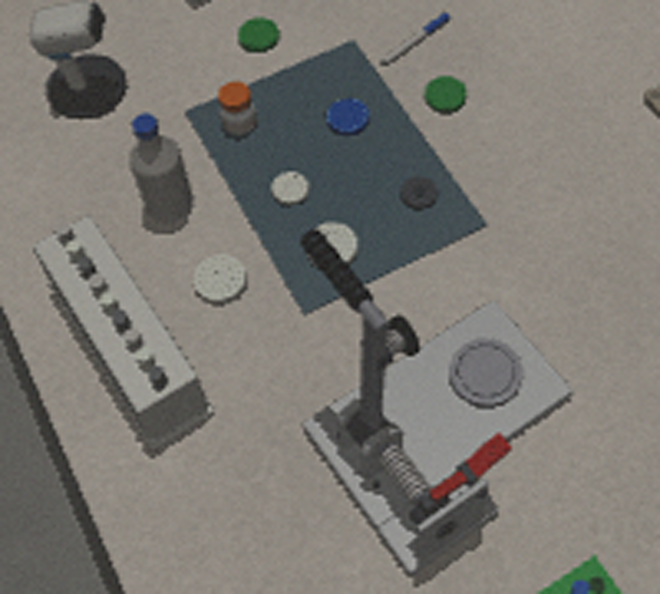

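The smallest white disc on the mat, at (322,177) → about (595,-207), is the filter. I'll turn to yaw 90, so that tool x is world y and tool y is world x, and head for the press.

```bash
python3 -m pendant '[[[-0.5,0,-0.5,-1],[-0.5,0,-0.5,-1],[-0.5,0,0,-1],[-0.5,0,0,-0.4],[-1,0.6,0,0],[-1,0.6,0,0],[-1,0.6,0,0],[-1,0.6,0,0],[-1,0.6,0,0],[-1,0.6,0,0]]]' 1 30
```

```text
time: 0.98
tool_pos: [226.9, 413.7, 246.9]
tcp_rot: [-179.7, 0.4, 91.2]
ft_force: [0.5, -1.4, 1.0]
finger_gap: 85.0
```

```bash
python3 -m pendant '[[[-1,1,0,0],[-1,1,0,0],[-1,1,0,0],[-1,1,0,0],[-1,1,0,0],[-1,1,0,0],[-1,1,0,0],[-1,1,0,0],[-1,1,0,0],[-1,1,0,0]]]'
python3 -m pendant '[[[-1,0.5,-0.5,0],[-1,0.5,-0.5,0],[-1,0,-0.5,0],[-1,0,-0.5,0.2],[0,0,0,0],[0,0,0,0],[0,0,0,0],[0,0,0,0],[0,0,0,0],[0,0,0,0]]]'
python3 - <<'E'
from h import *
s,im=snap('wrist','w1');print(s['tool_pos'],s['tcp_rot'])
E
```

```text
time: 1.82
tool_pos: [436.4, 206.4, 245.5]
tcp_rot: [-179.6, 0.5, 91.4]
ft_force: [0.6, -0.1, -0.5]
finger_gap: 85.6
time: 2.65
tool_pos: [460.5, 120.0, 282.5]
tcp_rot: [-179.2, 0.6, 90.2]
ft_force: [-0.4, 0.1, 0.5]
finger_gap: 85.6
[460.49950132 120.00781536 282.49632658] [-179.20715475    0.60712482   90.18179304]
```

View pics/w1.png

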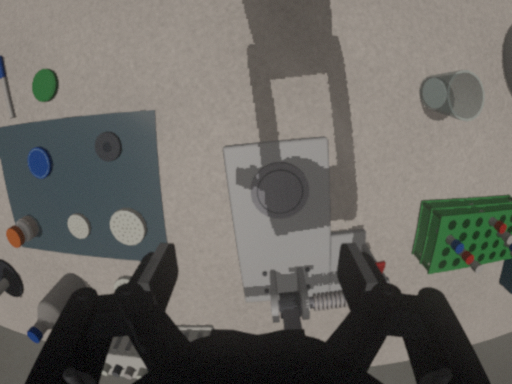

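The wrist view shows the plate with its ring at (279,190), blue at (39,162), small white at (78,226), big white at (127,227), spare at (108,146), and the catch at about (370,265). I'll measure from it.

```bash
python3 - <<'E'
from h import *
bgr=cv2.imread('pics/w1.png');hsv=cv2.cvtColor(bgr,cv2.COLOR_BGR2HSV);H,S,V=[hsv[...,i].astype(int) for i in range(3)]
s={'tool_pos':np.array([460.4995,120.0078,282.496]),'tcp_rot':np.array([-179.207,.607,90.182])}
m=(H>100)&(H<130)&(S>150)
for c,st in blobs(m,60): print('blue',c,st[2:],onz('wrist',c,12,s).round(1))
for nm,c,z in (('filt',(78,226),12),('big',(127,227),12),('spare',(108,146),10),('plate',(279,190),30)): print(nm,onz('wrist',c,z,s).round(1))
# corners of base front at z=20
for c in ((224,147),(327,138),(245,297)): print(c,onz('wrist',c,20,s).round(1))
a=bgr[110:320,200:420];cv2.imwrite('pics/w1z.png',cv2.resize(a,None,fx=2.8,fy=2.8,interpolation=cv2.INTER_CUBIC))
w=((V>120)&(S<60))[190:250,55:160]
for c,st in blobs(w,60): print('white',c+[55,190],st[2:])
E
```

```text
blue [ 37.7 163. ] [ 19  26 365] [ 473.1 -273.3   12. ]
blue [ 34.1 334.9] [ 14  14 111] [ 942.6 -488.9   12. ]
filt [ 590.9 -204.7   12. ]
big [ 587.  -101.1   12. ]
spare [ 450.3 -116.2   10. ]
plate [513.7 146.7  30. ]
(224, 147) [454.3  69.6  20. ]
(327, 138) [440.1 213.2  20. ]
(245, 297) [713.6  95.2  20. ]
white [126.5 227.4] [ 34  35 922]
white [ 77.7 226.3] [ 21  24 377]
```

View pics/w1z.png

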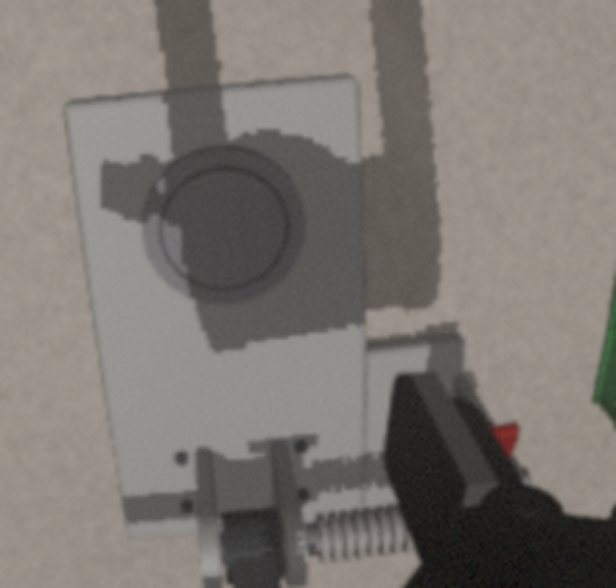

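Press yaw comes out at about 5.6°, with the plate near (514-517, 147). Both edges agree. Now to the blue disc.

```bash
python3 -m pendant '[[[-1,0,0.2,0],[-1,0,0.2,0],[-1,0,0.2,0],[-1,0,0.2,0],[-1,0,0.2,0],[-1,0,0.2,0],[-1,0,0.2,0],[-1,0,0.2,0],[-1,0,0.2,0],[-1,0,0.2,0]]]'
python3 -m pendant '[[[-1,0.1,0.6,0],[-1,0.1,0.6,0],[-1,0.1,0.6,0],[-1,0.1,0.6,0],[-1,0.1,0.6,0],[-1,0.1,0.6,0],[-1,0.1,0.6,0],[-1,0.1,0.6,0],[-0.4,0,0.6,0],[0,0,0,0]]]'
python3 - <<'E'
from h import *
s,im=snap('wrist','w2');print(s['tool_pos'],s['tcp_rot'])
hsv=cv2.cvtColor(im,cv2.COLOR_RGB2HSV);H,S,V=[hsv[...,i].astype(int) for i in range(3)]
for c,st in blobs((H>100)&(H<130)&(S>150),60): print('blue',c,st,onz('wrist',c,11,s).round(1))
E
```

```text
time: 3.53
tool_pos: [460.9, -79.5, 241.0]
tcp_rot: [-179.1, 0.4, 91.2]
ft_force: [-0.2, -0.9, -0.2]
finger_gap: 85.1
time: 4.37
tool_pos: [479.9, -254.3, 126.8]
tcp_rot: [-179.1, 0.4, 91.4]
ft_force: [-0.3, 0.4, 0.4]
finger_gap: 85.4
[ 479.92572374 -254.30594043  126.75050953] [-179.08897069    0.35063152   91.44967681]
blue [256.1 157.2] [232 145  38  38  88] [ 455.2 -258.    11. ]
blue [238.3 176.1] [ 213  151   52   51 2058] [ 473.1 -273.7   11. ]
```

View pics/w2.png

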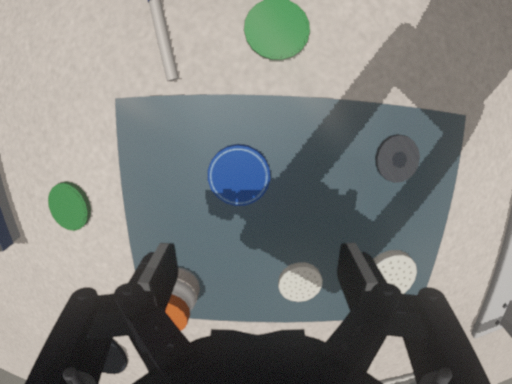

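Blue disc centred at about (239,175) px → (472.5,-273). Its height and size agree. Descending in two stages.

```bash
python3 -m pendant '[[[-0.3,-0.1,0.8,0],[-0.3,-0.1,0.8,0],[-0.3,-0.1,0.8,0.2],[0,-0.1,0.8,0.1],[0,0,0.8,0],[0,0,0.3,0],[0,0,0,0],[0,0,0,0],[0,0,0,0],[0,0,0,0]]]' 
python3 - <<'E'
from h import *
s,im=snap('wrist','w3');print(s['tool_pos'],s['tcp_rot'])
hsv=cv2.cvtColor(im,cv2.COLOR_RGB2HSV);H,S,V=[hsv[...,i].astype(int) for i in range(3)]
for c,st in blobs((H>95)&(H<135)&(S>120),60): print('blue',c,st,onz('wrist',c,12,s).round(1))
E
```

```text
time: 5.25
tool_pos: [478.3, -265.3, 48.9]
tcp_rot: [-179.7, 0.5, 90.5]
ft_force: [-0.6, -0.7, -0.3]
finger_gap: 85.2
[ 478.27416718 -265.30111222   48.87454659] [-179.70719697    0.53985818   90.51156437]
blue [249.7 199. ] [204 168  87  81 890] [ 463.9 -272.    12. ]
blue [247.1 210.6] [ 210  177   75   69 3981] [ 472.1 -273.7   12. ]
```

View pics/w3.png

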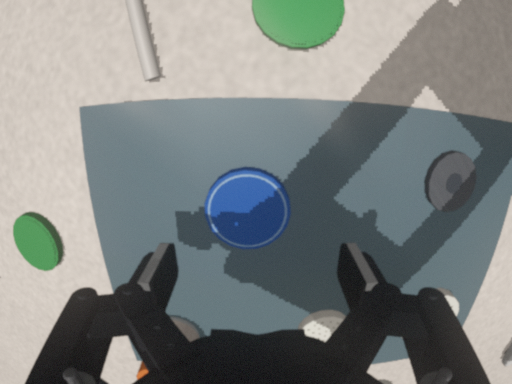

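```bash
python3 -m pendant '[[[-0.4,-0.4,0.4,0],[-0.1,-0.1,0.4,0],[0,0,0.4,0],[0,0,0.4,0],[0,0,0.2,0],[0,0,0.1,0],[0,0,0,0],[0,0,0,0],[0,0,0,0],[0,0,0,0]]]'
```

```text
time: 6.13
tool_pos: [467.5, -277.8, 8.0]
tcp_rot: [-179.8, 0.6, 90.4]
ft_force: [0.1, 0.0, -1.3]
finger_gap: 85.2
```

```bash
python3 -m pendant '[[[0.2,0.2,0,0],[0,0,0.2,0],[0,0,0.1,0],[0,0,0.1,0],[0,0,0,0],[0,0,0,0],[0,0,0,0],[0,0,0,0],[0,0,0,0],[0,0,0,0]]]'
python3 - <<'E'
from h import *
s,im=snap('wrist','w4');print(s['tool_pos'],s['tcp_rot'])
E
```

```text
time: 6.97
tool_pos: [473.0, -273.7, 0.3]
tcp_rot: [-179.9, 0.7, 90.5]
ft_force: [0.6, 0.4, -0.5]
finger_gap: 85.1
[ 4.73012834e+02 -2.73728049e+02  3.07339790e-01] [-179.88906642    0.66738482   90.48909458]
```

View pics/w4.png

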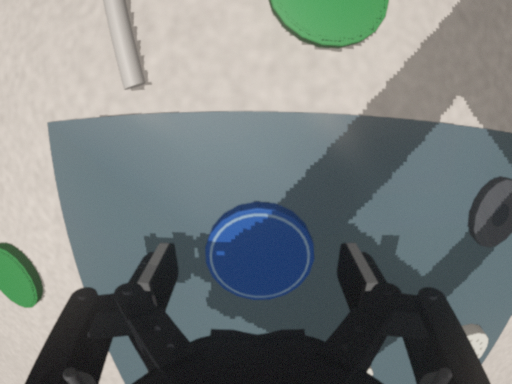

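Blue is centred between the pads at (260,250). Closing.

```bash
python3 -m pendant '[[[0,0,0,0],[0,0,0,0],[0,0,0,0],[0,0,0,0],[0,0,0,0],[0,0,0,0],[0,0,0,0],[0,0,0,0],[0,0,0,0],[0,0,0,0]]]' -1 30
python3 - <<'E'
from h import *
s,im=snap('wrist','w5');print(s['tool_pos'],s['tcp_rot'],s['finger_gap'],s['ft_force'])
E
```

```text
time: 7.85
tool_pos: [473.3, -274.0, 1.0]
tcp_rot: [-179.9, 0.7, 90.5]
ft_force: [-0.4, 0.5, 0.7]
finger_gap: 56.2
[ 473.2851292  -273.97732628    0.98894041] [-179.92233953    0.68646028   90.47841304] 56.20240739002912 [-0.36737017  0.54442996  0.67684335]
```

View pics/w5.png

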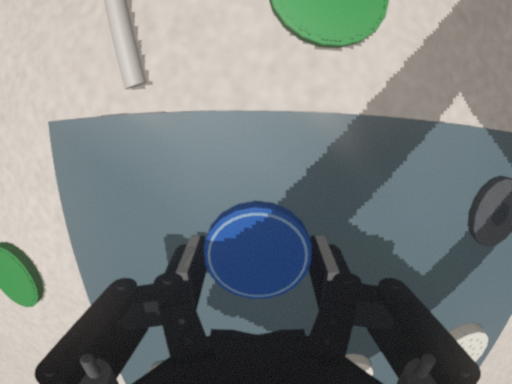

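```bash
python3 - <<'E'
from h import *
s=sense();T=T_tool(s)
for z in (0,-5,-18.7,-30):
  for y in (-11,11):
    print(z,y,[proj('wrist',(T@[x,y,z,1])[:3],s).round(0) for x in (-28.5,28.5)])
print(proj('wrist',[473.3,-274,12],s), [proj('wrist',[473.3+29*np.cos(a),-274+29*np.sin(a),12],s).round() for a in np.arange(4)*np.pi/2])
im=cv2.imread('pics/w5.png')[180:320,140:380];cv2.imwrite('pics/w5z.png',cv2.resize(im,None,fx=3.3,fy=3.3,interpolation=cv2.INTER_CUBIC))
E
```

```text
0 -11 [array([207., 229.]), array([312., 229.])]
0 11 [array([210., 263.]), array([309., 263.])]
-5 -11 [array([206., 234.]), array([314., 234.])]
-5 11 [array([209., 268.]), array([310., 268.])]
-18.7 -11 [array([201., 247.]), array([319., 247.])]
-18.7 11 [array([205., 283.]), array([314., 283.])]
-30 -11 [array([197., 260.]), array([323., 259.])]
-30 11 [array([202., 297.]), array([318., 296.])]
[259.46352464 258.19559302] [array([259., 300.]), array([315., 258.]), array([260., 207.]), array([204., 257.])]
```

View pics/w5z.png

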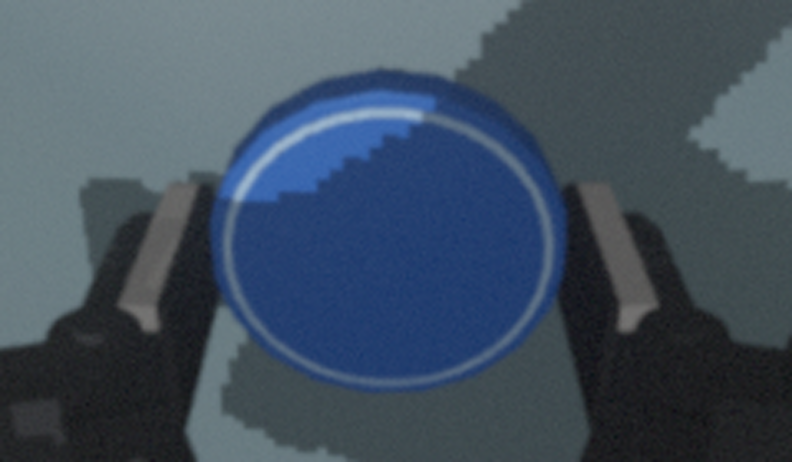

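Held and centred (predicted rim rows 207 to 300, seen about 207 to 298). Lifting and carrying it to the plate.

```bash
python3 -m pendant '[[[0,0,-0.3,0],[0,0,-0.6,0],[0,0,-1,0],[0.4,0,-1,0],[0.8,0,-1,0],[1,0,-0.5,0],[1,0,0,0],[1,0,0,0],[1,0,0,0],[1,0,0,0]]]'
python3 -m pendant '[[[1,0.2,0,0],[1,0.2,0,0],[1,0.2,0,0],[1,0.2,0,0],[1,0.2,0,0],[1,0.2,0,0],[1,0.2,0,0],[1,0.2,0,0],[1,0.2,0,0],[1,0.2,0,0]]]'
python3 -m pendant '[[[1,0,0,0],[1,0,0,0],[1,0,0,0],[0.8,0,0,0],[0.4,0,0,0],[0,0,0,0],[0,0,0,0],[0,0,0,0],[0,0,0,0],[0,0,0,0]]]'
python3 - <<'E'
from h import *
s,im=snap('wrist','w6');print(s['tool_pos'],s['tcp_rot'],s['finger_gap'],s['ft_force'])
E
```

```text
time: 8.73
tool_pos: [474.0, -148.7, 101.9]
tcp_rot: [179.7, 0.9, 90.1]
ft_force: [1.5, 0.3, -0.6]
finger_gap: 56.1
time: 9.57
tool_pos: [516.8, 61.3, 112.8]
tcp_rot: [178.9, 1.0, 90.1]
ft_force: [0.3, 0.7, -0.9]
finger_gap: 56.1
time: 10.4
tool_pos: [518.6, 151.5, 120.5]
tcp_rot: [178.4, 1.0, 90.3]
ft_force: [0.4, 0.0, -0.5]
finger_gap: 56.2
[518.64462767 151.45930813 120.49374868] [178.41369929   0.96475503  90.26147438] 56.22191368450324 [ 0.41714875  0.0360865  -0.45283731]
```

View pics/w6.png

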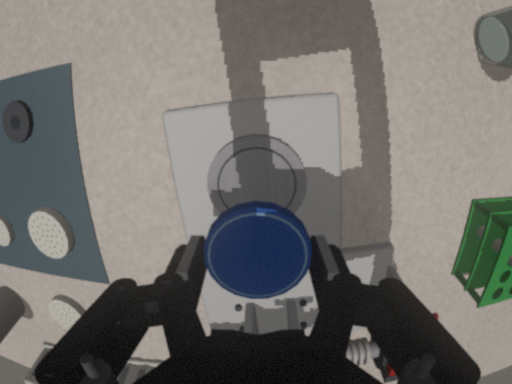

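```bash
python3 - <<'E'
from h import *
im=cv2.imread('pics/w6.png')[85:225,155:355];cv2.imwrite('pics/w6z.png',cv2.resize(im,None,fx=4,fy=4,interpolation=cv2.INTER_CUBIC))
E
```

```text
(no output)
```

View pics/w6z.png

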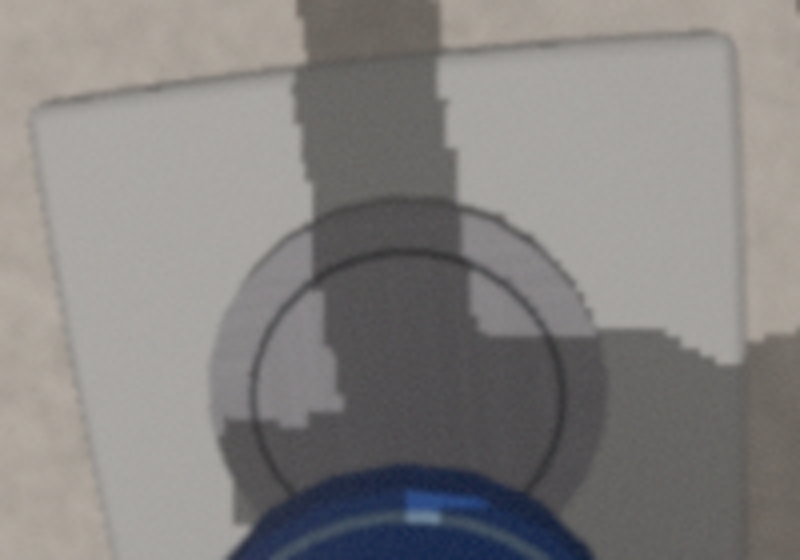

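```bash
python3 - <<'E'
from h import *
from scipy.optimize import least_squares
s={'tool_pos':np.array([518.645,151.459,120.494]),'tcp_rot':np.array([178.414,.965,90.261])}
def fit(p,z,off,k):
    P=np.array([onz('wrist',(off[0]+a/k,off[1]+b/k),z,s)[:2] for a,b in p])
    r=least_squares(lambda q:np.hypot(*(P-q[:2]).T)-q[2],[515,147,33]);return r.x.round(2),np.abs(r.fun).max().round(2)
ring=[(252,385),(272,320),(320,275),(410,250),(480,265),(540,315),(563,385),(558,430),(530,490),(290,492),(260,430)]
print('ring',fit(ring,30,(155,85),4))
out=[(210,375),(232,305),(300,232),(405,198),(500,220),(580,290),(606,375)]
print('outer',fit(out,30,(155,85),4))
a,b=[onz('wrist',(155+u/4,85+v/4),20,s) for u,v in ((35,108),(732,34))];d=b-a;print('edge',a,b,np.linalg.norm(d),np.degrees(np.arctan2(-d[0],d[1])))
# disc: tip proj of held disc, rows; top face z in tool ~ -11
for z in (-8,-11): 
  T=T_tool(s);print(z,[proj('wrist',(T@[29*np.cos(t),29*np.sin(t),z,1])[:3],s).round(1) for t in np.arange(4)*np.pi/2])
E
```

```text
ring (array([516.03, 148.38,  32.36]), np.float64(0.63))
outer (array([514.77, 148.59,  41.13]), np.float64(0.37))
edge [455.03750889  70.19338027  20.        ] [439.50458642 213.57360271  20.        ] 144.21913834959892 6.182955857757014
-8 [array([314. , 254.2]), array([259.6, 296.7]), array([205.3, 254.5]), array([259.9, 204.6])]
-11 [array([314.9, 257.2]), array([259.6, 300.1]), array([204.5, 257.5]), array([259.9, 207. ])]
```

Ring and outer-edge fits agree: plate centre at about (516.5,148.5), radius within 2%. Descending with the small correction.

```bash
python3 -m pendant '[[[-0.15,-0.1,0.5,0],[0,0,0.7,0],[0,0,0.7,0],[0,0,0.7,0],[0,0,0.6,0],[0,0,0.4,0],[0,0,0.2,0],[0,0,0,0],[0,0,0,0],[0,0,0,0]]]'
```

```text
time: 11.28
tool_pos: [517.4, 141.4, 37.2]
tcp_rot: [178.5, 1.0, 89.9]
ft_force: [-0.2, -0.2, 0.6]
finger_gap: 56.0
```

```bash
python3 -m pendant '[[[0.2,0,0.1,0],[0.15,-0.05,0,0],[0,0,0.1,0],[0,0,0,0],[0,0,0.05,0],[0,0,0,0],[0,0,0,0],[0,0,0,0],[0,0,0,0],[0,0,0,0]]]'
```

```text
time: 12.12
tool_pos: [519.0, 150.0, 35.0]
tcp_rot: [178.2, 1.0, 90.0]
ft_force: [-0.4, -0.8, 0.1]
finger_gap: 56.1
```

```bash
python3 -m pendant '[[[-0.1,-0.1,0.1,0],[0,-0.05,0.1,0],[0,0,0.1,0],[0,0,0,0],[0,0,0,0],[0,0,0,0],[0,0,0,0],[0,0,0,0],[0,0,0,0],[0,0,0,0]]]'
python3 - <<'E'
from h import *
s,im=snap('wrist','w7');print(s['tool_pos'],s['tcp_rot'],s['finger_gap'],s['ft_force'])
E
```

```text
time: 12.95
tool_pos: [516.6, 147.7, 29.1]
tcp_rot: [178.1, 0.9, 90.0]
ft_force: [0.1, -0.0, 1.7]
finger_gap: 56.2
[516.55261431 147.74981902  29.12656938] [178.11960849   0.94723342  89.96765038] 56.20289261091906 [ 0.10020531 -0.04373508  1.67099121]
```

View pics/w7.png

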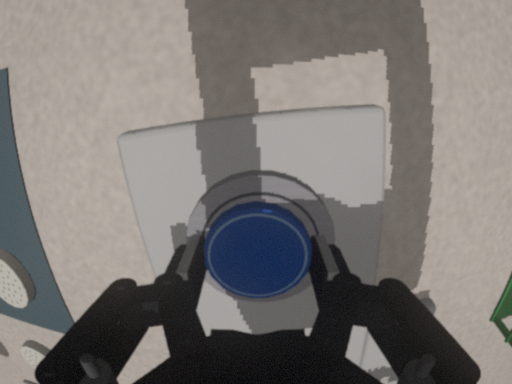

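```bash
python3 - <<'E'
from h import *
s=sense()
print('plate near edge',onz('wrist',(260,170.5),30,s).round(1),'ring near',onz('wrist',(260,192),30,s).round(1))
print('L/R',onz('wrist',(188,230),30,s).round(1),onz('wrist',(333,230),30,s).round(1))
print('disc top near/far',onz('wrist',(259,203),40,s).round(1),onz('wrist',(259,297),40,s).round(1))
im=cv2.imread('pics/w7.png')[150:320,160:360];cv2.imwrite('pics/w7z.png',cv2.resize(im,None,fx=3.5,fy=3.5,interpolation=cv2.INTER_CUBIC))
E
```

```text
plate near edge [471.9 147.9  30. ] ring near [483.2 147.9  30. ]
L/R [505.8 108.8  30. ] [505.3 187.5  30. ]
disc top near/far [484.7 147.5  40. ] [543.7 147.6  40. ]
```

View pics/w7z.png

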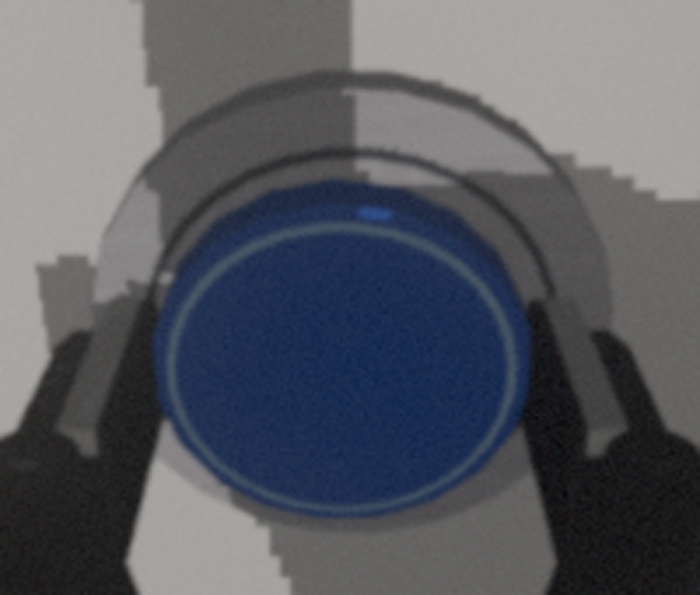

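Contact felt (1.7 N), and the disc is within about 1.5 mm of the plate centre on all edges. Releasing.

```bash
python3 -m pendant '[[[0,0,0,0],[0,0,0,0],[0,0,0,0],[0,0,0,0],[0,0,0,0],[0,0,0,0],[0,0,-0.3,0],[0,0,-0.6,0],[0,0,-1,0],[0,0,-1,0]]]' 1 30
python3 -m pendant '[[[0,0,-1,0],[0,0,-1,0],[0,0,-0.5,0],[0,0,0,0],[0,0,0,0],[0,0,0,0],[0,0,0,0],[0,0,0,0],[0,0,0,0],[0,0,0,0]]]'
python3 - <<'E'
from h import *
s,im=snap('wrist','w8');print(s['tool_pos'],s['tcp_rot'],s['finger_gap'],s['ft_force'])
im=cv2.imread('pics/w8.png')[100:320,120:400];cv2.imwrite('pics/w8z.png',cv2.resize(im,None,fx=2.7,fy=2.7,interpolation=cv2.INTER_CUBIC))
E
```

```text
time: 13.83
tool_pos: [510.2, 147.7, 84.7]
tcp_rot: [178.7, 1.1, 90.0]
ft_force: [0.6, 0.8, 0.2]
finger_gap: 85.3
time: 14.67
tool_pos: [509.9, 148.9, 142.6]
tcp_rot: [178.4, 1.0, 90.0]
ft_force: [-0.8, -0.8, 0.6]
finger_gap: 85.6
[509.93425207 148.9431717  142.56724046] [178.41576794   1.01693592  89.96687891] 85.56862184470074 [-0.80901219 -0.78916369  0.64283513]
```

View pics/w8z.png

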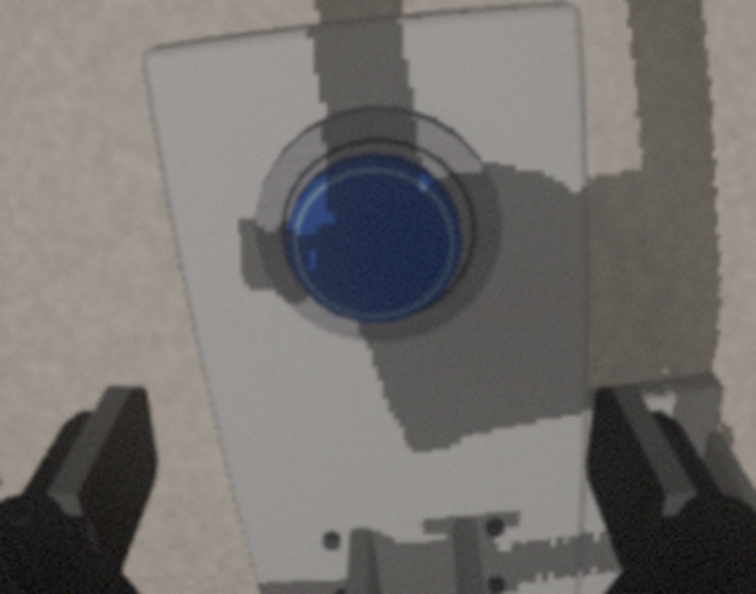

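```bash
cat >> h.py <<'E'
from scipy.optimize import least_squares
def cfit(p,z,s,off,k,r0=30):
    P=np.array([onz('wrist',(off[0]+a/k,off[1]+b/k),z,s)[:2] for a,b in p])
    r=least_squares(lambda q:np.hypot(*(P-q[:2]).T)-q[2],[*P.mean(0),r0]);return r.x.round(1),np.abs(r.fun).max().round(2)
E
python3 - <<'E'
from h import *
s={'tool_pos':np.array([509.934,148.943,142.567]),'tcp_rot':np.array([178.4158,1.017,89.967])}
o=(120,100)
print('plate',cfit([(257,225),(500,225),(378,107),(380,340),(300,135),(460,133),(466,310)],30,s,o,2.7))
print('disc inner ring',cfit([(293,242),(457,242),(375,171),(375,318),(318,188),(433,188),(320,300),(430,300)],40,s,o,2.7))
print('disc outer far half',cfit([(286,240),(462,240),(374,322),(305,290),(445,290)],40,s,o,2.7))
E
```

```text
plate (array([515.2, 148.7,  41.7]), np.float64(1.22))
disc inner ring (array([517.2, 147.2,  26.5]), np.float64(1.04))
disc outer far half (array([516.1, 146.9,  28.6]), np.float64(0.16))
```

Base disc sits within about 2.5 mm of the plate centre. Now the filter.

```bash
python3 -m pendant '[[[-0.6,0,0,0],[-1,0,0,0],[-1,0.2,0,0],[-1,0.2,0,0],[-1,0.2,0,0],[-1,0.4,0,0],[-1,0.4,0,0],[-1,0.4,0,0],[-1,0.4,0,0],[-1,0.4,0,0]]]'
python3 -m pendant '[[[-1,0.3,0.3,0],[-1,0.3,0.3,0],[-1,0.3,0.3,0],[-1,0.3,0.3,0],[-1,0.2,0.3,0],[-1,0,0.3,0],[-1,0,0.3,0],[-0.5,0,0.3,0],[0,0,0,0],[0,0,0,0]]]'
python3 - <<'E'
from h import *
s,im=snap('wrist','w9');print(s['tool_pos'],s['tcp_rot'],s['finger_gap'],s['ft_force'])
E
```

```text
time: 15.55
tool_pos: [559.4, -54.5, 144.1]
tcp_rot: [178.8, 1.1, 90.4]
ft_force: [-0.5, 0.1, -0.1]
finger_gap: 85.2
time: 16.38
tool_pos: [586.4, -225.5, 96.2]
tcp_rot: [178.9, 1.2, 90.0]
ft_force: [-0.8, -0.1, -0.7]
finger_gap: 85.2
[ 586.35510372 -225.4802918    96.21369851] [178.91581344   1.19630607  89.99245194] 85.19107889293078 [-0.78916651 -0.08007538 -0.69942833]
```

View pics/w9.png

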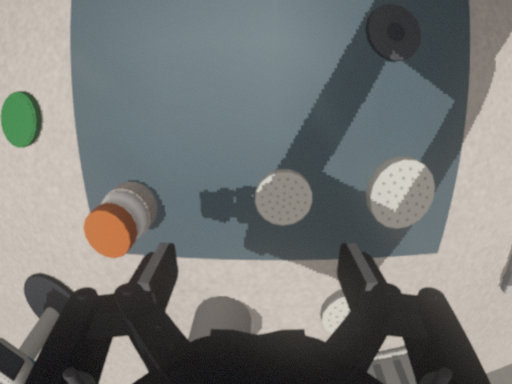

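```bash
python3 - <<'E'
from h import *
s=sense()
print(cfit([(255.5,196),(312,196),(283.5,169),(283.5,225.5)],12,s,(0,0),1))
print('bottle',onz('top',(349.9,122.9),165),'pot',onz('top',(366.8,173.4),64))
E
```

```text
(array([ 591.6, -206.5,   24.1]), np.float64(0.96))
bottle [ 737.83463038 -265.93405967  165.        ] pot [ 603.14134929 -340.11522001   64.        ]
```

Filter at (591.5,-206.5), fitted radius 24.1 mm, so it's the 48 mm one. Descending.

```bash
python3 -m pendant '[[[0.5,0.1,0.5,0],[0.4,0.1,0.8,0],[0,0,0.8,0],[0,0,0.6,0],[0,0,0.4,0],[0,0,0.2,0],[0,0,0,0],[0,0,0,0],[0,0,0,0],[0,0,0,0]]]'
```

```text
time: 17.27
tool_pos: [594.6, -198.3, 28.2]
tcp_rot: [178.7, 1.2, 90.4]
ft_force: [-0.1, 0.0, 0.1]
finger_gap: 85.3
```

```bash
python3 -m pendant '[[[-0.3,-0.1,0.3,0],[-0.1,0,0.3,0],[0,0,0.3,0],[0,0,0.2,0],[0,0,0,0],[0,0,0,0],[0,0,0,0],[0,0,0,0],[0,0,0,0],[0,0,0,0]]]'
python3 - <<'E'
from h import *
s,im=snap('wrist','w10');print(s['tool_pos'],s['tcp_rot'],s['finger_gap'],s['ft_force'])
E
```

```text
time: 18.1
tool_pos: [594.1, -209.4, 6.0]
tcp_rot: [178.5, 1.2, 90.3]
ft_force: [-0.0, -0.3, 0.1]
finger_gap: 85.5
[ 594.14861283 -209.40957741    6.00050368] [178.52504755   1.2415915   90.32626196] 85.51253287310914 [-0.03646595 -0.27467897  0.07930001]
```

View pics/w10.png

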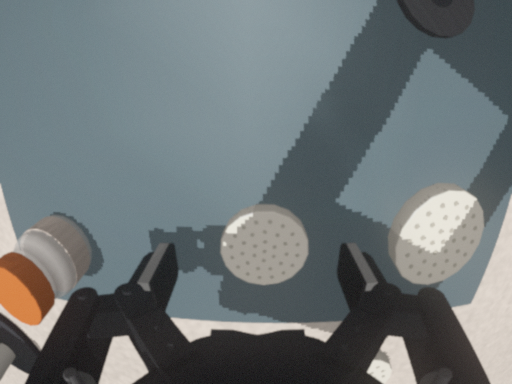

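```bash
python3 - <<'E'
from h import *
s=sense()
print(cfit([(221,243),(308,247),(264.5,284),(264.5,208)],12,s,(0,0),1))
E
```

```text
(array([ 591.5, -206.8,   23.6]), np.float64(0.47))
```

```bash
python3 -m pendant '[[[0.13,-0.13,0.15,0],[0,0,0.1,0],[0,0,0,0],[0,0,0,0],[0,0,0,0],[0,0,0,0],[0,0,0,0],[0,0,0,0],[0,0,0,0],[0,0,0,0]]]'
```

```text
time: 18.98
tool_pos: [591.8, -206.6, 1.0]
tcp_rot: [178.5, 1.3, 90.3]
ft_force: [-0.3, -0.5, -0.6]
finger_gap: 85.7
```

```bash
python3 -m pendant '[[[0,0,0,0],[0,0,0,0],[0,0,0,0],[0,0,0,0],[0,0,0,0],[0,0,0,0],[0,0,0,0],[0,0,0,0],[0,0,0,0],[0,0,0,0]]]' -1 30
python3 - <<'E'
from h import *
s,im=snap('wrist','w11');print(s['tool_pos'],s['tcp_rot'],s['finger_gap'],s['ft_force'])
im=cv2.imread('pics/w11.png')[180:320,140:380];cv2.imwrite('pics/w11z.png',cv2.resize(im,None,fx=3.3,fy=3.3,interpolation=cv2.INTER_CUBIC))
E
```

```text
time: 19.82
tool_pos: [592.2, -206.8, 1.5]
tcp_rot: [178.4, 1.3, 90.3]
ft_force: [0.1, -0.2, 0.4]
finger_gap: 46.4
[ 592.19751115 -206.81344119    1.46581306] [178.43205547   1.28286547  90.33836284] 46.35387488580167 [ 0.08961919 -0.15012333  0.39791322]
```

View pics/w11z.png

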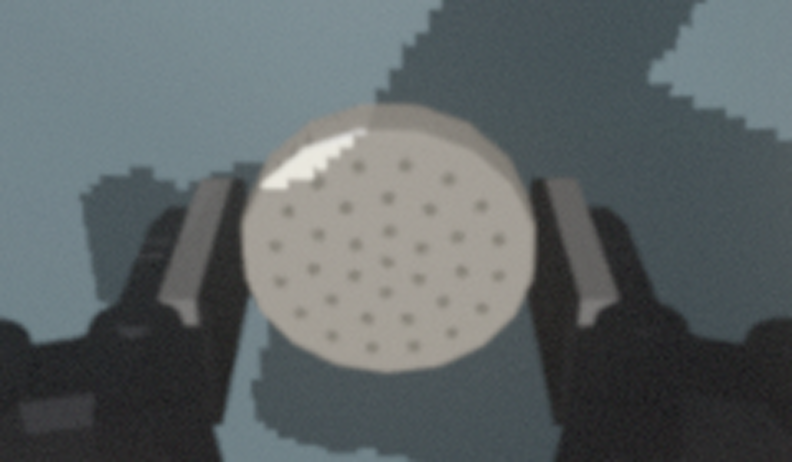

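```bash
python3 - <<'E'
from h import *
s=sense()
print(cfit([(213.5,252),(302,252),(257.5,292.7),(257.5,218.8)],12,s,(0,0),1))
E
python3 -m pendant '[[[0,0,-0.3,0],[0,0,-0.6,0],[0,0,-1,0],[0.4,0,-1,0],[0.8,-0.1,-1,0],[1,-0.2,-0.5,0],[1,-0.2,0,0],[1,-0.2,0,0],[1,-0.2,0,0],[1,-0.2,0,0]]]'
python3 -m pendant '[[[1,-0.3,0,0],[1,-0.3,0,0],[1,-0.3,0,0],[1,-0.3,0,0],[1,-0.3,0,0],[1,-0.3,0,0],[1,-0.3,0,0],[1,-0.2,0,0],[1,-0.1,0,0],[1,0,0,0]]]'
python3 -m pendant '[[[0.8,0,0,0],[0.3,0,0,0],[0,0,0,0],[0,0,0,0],[0,0,0,0],[0,0,0,0],[0,0,0,0],[0,0,0,0],[0,0,0,0],[0,0,0,0]]]'
python3 - <<'E'
from h import *
s,im=snap('wrist','w12');print(s['tool_pos'],s['tcp_rot'],s['finger_gap'],s['ft_force'])
E
```

```text
(array([ 592.7, -207.7,   23.5]), np.float64(0.17))
time: 20.7
tool_pos: [568.3, -80.9, 100.4]
tcp_rot: [178.0, 1.4, 90.0]
ft_force: [-0.5, 0.1, 0.2]
finger_gap: 46.2
time: 21.53
tool_pos: [519.6, 128.7, 107.2]
tcp_rot: [177.2, 1.4, 89.9]
ft_force: [-0.2, -0.0, -0.5]
finger_gap: 46.3
time: 22.37
tool_pos: [520.6, 151.4, 111.6]
tcp_rot: [176.9, 1.4, 90.0]
ft_force: [0.0, -1.7, -0.2]
finger_gap: 46.3
[520.59360773 151.4199889  111.63497301] [176.94708292   1.39306239  89.95159548] 46.338398232855106 [ 0.01400032 -1.67786614 -0.20271056]
```

View pics/w12.png

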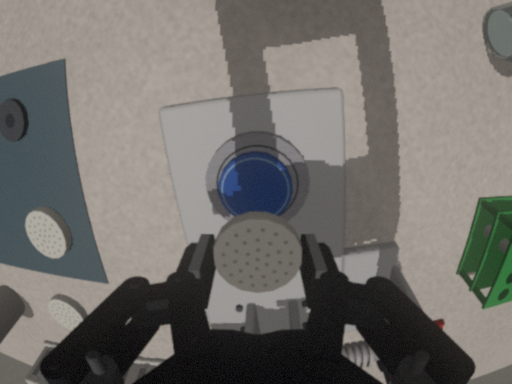

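```bash
python3 - <<'E'
from h import *
s=sense()
print('base inner',cfit([(223,184),(292,184),(257,156),(230,165),(285,166)],40,s,(0,0),1,26))
T=T_tool(s);print('toolz',T[:3,2],'toolx',T[:3,0],'tooly',T[:3,1])
E
python3 -m pendant '[[[-0.15,-0.1,0.4,0],[0,0,0.5,0],[0,0,0.6,0],[0,0,0.6,0],[0,0,0.5,0],[0,0,0.3,0],[0,0,0,0],[0,0,0,0],[0,0,0,0],[0,0,0,0]]]'
```

```text
base inner (array([515.2, 148.5,  26.8]), np.float64(0.96))
toolz [ 0.05323391 -0.02431293 -0.99828605] toolx [ 8.34569612e-04  9.99704291e-01 -2.43029657e-02] tooly [9.98581721e-01 4.60602683e-04 5.32384588e-02]
time: 23.25
tool_pos: [519.4, 145.8, 44.5]
tcp_rot: [177.2, 1.5, 89.9]
ft_force: [0.0, -0.0, -0.6]
finger_gap: 46.2
```

```bash
python3 -m pendant '[[[0.1,-0.13,0.1,0],[0,0,0.05,0],[0,0,0,0],[0,0,0,0],[0,0,0,0],[0,0,0,0],[0,0,0,0],[0,0,0,0],[0,0,0,0],[0,0,0,0]]]'
python3 - <<'E'
from h import *
s,im=snap('wrist','w13');print(s['tool_pos'],s['tcp_rot'],s['finger_gap'],s['ft_force'])
im=cv2.imread('pics/w13.png')[150:320,160:360];cv2.imwrite('pics/w13z.png',cv2.resize(im,None,fx=3.5,fy=3.5,interpolation=cv2.INTER_CUBIC))
E
```

```text
time: 24.08
tool_pos: [519.0, 148.6, 44.1]
tcp_rot: [176.9, 1.4, 90.0]
ft_force: [0.6, -0.3, -0.4]
finger_gap: 46.4
[518.97124144 148.64015106  44.10045303] [176.92352835   1.3834044   89.95609649] 46.39281731574883 [ 0.62386885 -0.3243424  -0.36272261]
```

View pics/w13z.png

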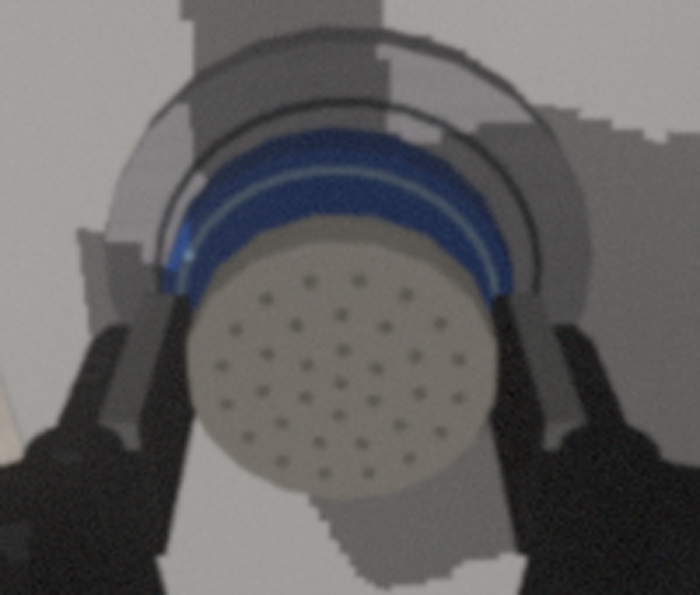

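```bash
python3 - <<'E'
from h import *
s=sense()
print('base top-ring',cfit([(180,285),(200,240),(235,203),(290,178),(340,170),(395,178),(440,200),(475,240),(496,285)],40,s,(160,150),3.5,26))
print('near bottom edge',onz('wrist',(160+340/3.5,150+129/3.5),30,s)+[29,0,0])
print('filter top', cfit([(187,355),(498,355),(342,498),(342,241),(225,290),(460,290),(225,440),(460,440)],50+3.5,s,(160,150),3.5,24))
E
```

```text
base top-ring (array([516.8, 146.9,  25.6]), np.float64(0.32))
near bottom edge [517.58243678 146.94525734  30.        ]
filter top (array([519.5, 147.8,  23.2]), np.float64(1.33))
```

```bash
python3 -m pendant '[[[-0.04,-0.15,0.1,0],[0,-0.05,0.1,0],[0,0,0.03,0],[0,0,0,0],[0,0,0,0],[0,0,0,0],[0,0,0,0],[0,0,0,0],[0,0,0,0],[0,0,0,0]]]'
python3 - <<'E'
from h import *
s,im=snap('wrist','w14');print(s['tool_pos'],s['tcp_rot'],s['finger_gap'],s['ft_force'])
im=cv2.imread('pics/w14.png')[150:320,160:360];cv2.imwrite('pics/w14z.png',cv2.resize(im,None,fx=3.5,fy=3.5,interpolation=cv2.INTER_CUBIC))
E
```

```text
time: 24.97
tool_pos: [515.4, 147.7, 39.5]
tcp_rot: [176.9, 1.4, 90.0]
ft_force: [-1.0, -0.3, 1.5]
finger_gap: 46.6
[515.36562423 147.69079764  39.53316091] [176.8622509    1.37212228  89.95393394] 46.577776400068075 [-0.95564008 -0.33178304  1.45429841]
```

View pics/w14z.png

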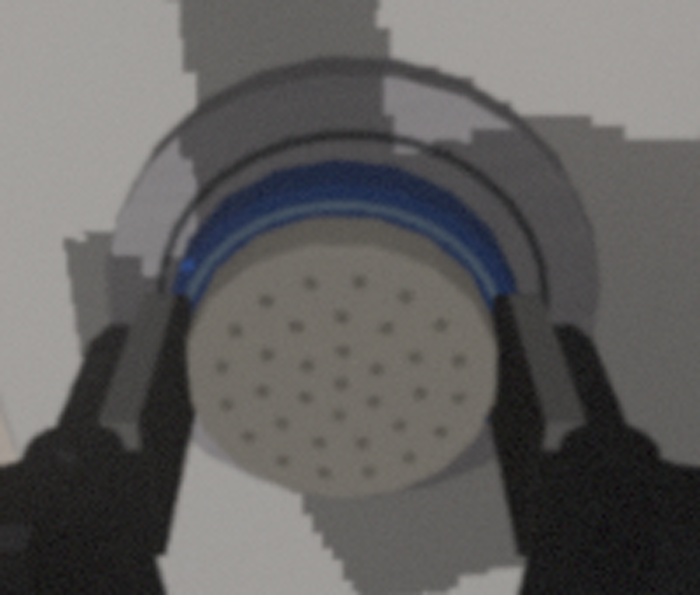

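Contact at 1.5 N, and the filter edge lies 2 mm inside the base's ring (expected 2 mm), so it's concentric. Releasing, then rising.

```bash
python3 -m pendant '[[[0,0,0,0],[0,0,0,0],[0,0,0,0],[0,0,0,0],[0,0,0,0],[0,0,0,0],[0,0,-0.3,0],[0,0,-0.6,0],[0,0,-1,0],[0,0,-1,0]]]' 1 30
python3 -m pendant '[[[0,0,-1,0],[0,0,-1,0],[0,0,-1,0],[0,0,0,0],[0,0,0,0],[0,0,0,0],[0,0,0,0],[0,0,0,0],[0,0,0,0],[0,0,0,0]]]' 
python3 - <<'E'
from h import *
s,im=snap('wrist','w15');print(s['tool_pos'],s['tcp_rot'],s['finger_gap'],s['ft_force'])
im=cv2.imread('pics/w15.png')[90:384,60:460];cv2.imwrite('pics/w15z.png',cv2.resize(im,None,fx=2,fy=2,interpolation=cv2.INTER_CUBIC))
E
```

```text
time: 25.85
tool_pos: [507.7, 148.1, 95.1]
tcp_rot: [177.5, 1.5, 90.0]
ft_force: [0.2, 0.8, -0.6]
finger_gap: 85.3
time: 26.68
tool_pos: [506.5, 150.5, 168.0]
tcp_rot: [176.9, 1.4, 90.0]
ft_force: [0.5, 0.9, 0.1]
finger_gap: 85.5
[506.54626978 150.47353986 167.9738023 ] [176.92497112   1.37315666  89.95446536] 85.50307440239476 [0.54735194 0.88137724 0.1015119 ]
```

View pics/w15z.png

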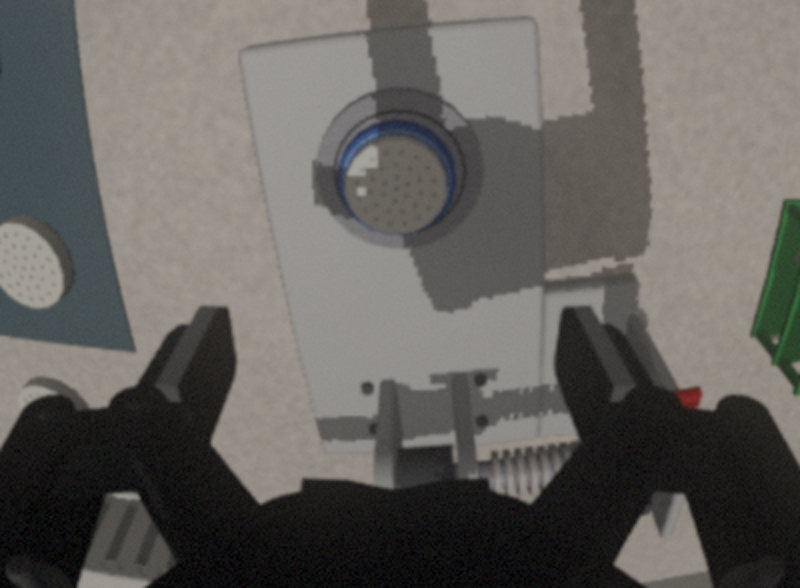

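Stack is flat and concentric. Next, locating the catch tab by triangulating the top and scene views.

```bash
python3 - <<'E'
from h import *
for n in('top','scene'):
    s,im=snap(n,n+'1')
    hsv=cv2.cvtColor(im,cv2.COLOR_RGB2HSV);H,S,V=[hsv[...,i].astype(int) for i in range(3)]
    m=((H<8)|(H>172))&(S>140)
    for c,st in blobs(m,25):print(n,c,st)
    x,y=((150,130) if n=='top' else (200,220))
    a=cv2.imread(f'pics/{n}1.png')[y-20:y+110,x:x+130];cv2.imwrite(f'pics/{n}1z.png',cv2.resize(a,None,fx=4.6,fy=4.6,interpolation=cv2.INTER_CUBIC))
print('pivot',onz('top',(169.5,160.3),120).round(0),'front',onz('top',(170,175.5),140).round(0))
E
```

```text
top [169.1 152.1] [167 146   5  14  65]
top [169.8 166.5] [166 161   8  12  79]
scene [173.7  44.6] [151  28  46  33 770]
scene [277.6 267.4] [272 262  13  12  79]
scene [265.5 276.6] [261 273  10   8  37]
scene [328.7 369.7] [326 367   6   7  30]
pivot [620. 270. 120.] front [571. 263. 140.]
```

View pics/top1z.png

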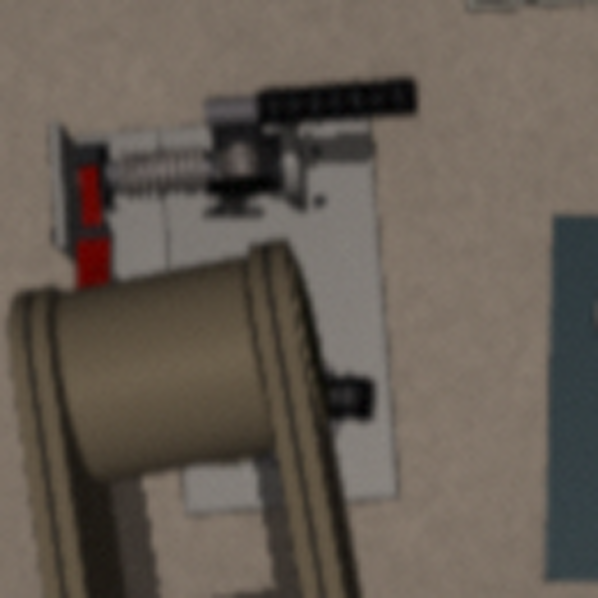

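View pics/scene1z.png

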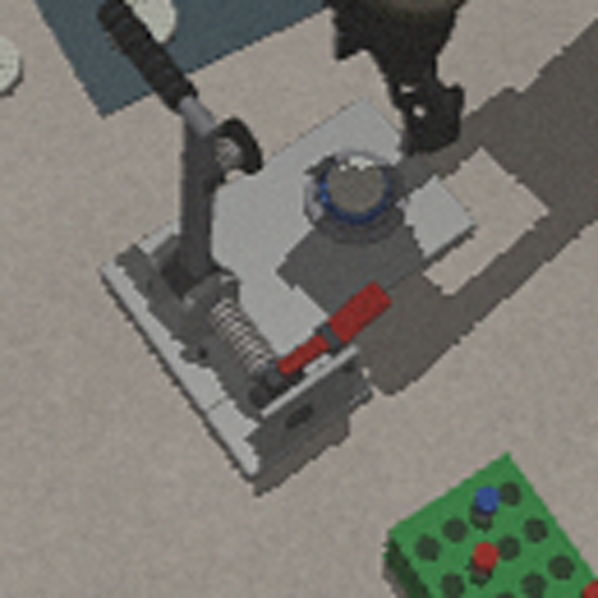

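The pivot seen from the top, (620,270), matches the press geometry (619.8,269.6). Tab point is therefore about (585,266,131). I'll shut the fingers and go above it.

```bash
python3 -m pendant '[[[0.6,0,0,0],[1,0,0,0],[1,0,0,0],[1,0,0,0],[1,0.4,0,0],[1,0.8,0,0],[0.2,0.8,0,0],[0,0.8,0,0],[0,0.6,0,0],[0,0,0,0]]]' -1 30
python3 -m pendant '[[[0,0,0,0],[0,0,0,0],[0,0,0,0],[0,0,0,0],[0,0,0,0],[0,0,0,0],[0,0,0,0],[0,0,0,0],[0,0,0,0],[0,0,0,0]]]'
python3 - <<'E'
from h import *
s,im=snap('wrist','w16');print(s['tool_pos'],s['tcp_rot'],s['finger_gap'],s['ft_force'])
im=cv2.imread('pics/w16.png');cv2.imwrite('pics/w16.png',im)
print('tab',proj('wrist',[585,266,132],s),'tcp',proj('wrist',s['tool_pos'],s))
E
```

```text
time: 27.67
tool_pos: [574.6, 279.4, 166.1]
tcp_rot: [177.1, 1.3, 90.0]
ft_force: [0.2, 0.3, 0.4]
finger_gap: 0.1
time: 28.5
tool_pos: [571.3, 280.6, 165.3]
tcp_rot: [177.2, 1.3, 90.0]
ft_force: [0.4, 0.7, 0.4]
finger_gap: 0.2
[571.27463189 280.55443348 165.30865295] [177.20587478   1.30271023  89.9842235 ] 0.2061879547356811 [0.4075853  0.69276899 0.44811864]
tab [238.75416892 236.73531892] tcp [259.62441285 247.42598543]
```

View pics/w16.png

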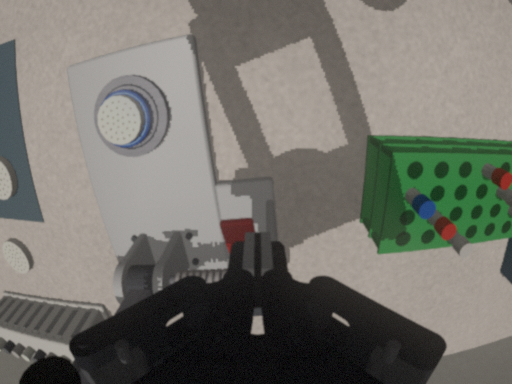

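```bash
python3 -m pendant '[[[-0.5,0.4,0,0],[-0.2,0.1,0,0],[0,0,0.3,0],[0,0,0.3,0],[0,0,0.3,0],[0,0,0.2,0],[0,0,0,0],[0,0,0,0],[0,0,0,0],[0,0,0,0]]]'
```

```text
time: 29.38
tool_pos: [582.8, 264.0, 140.2]
tcp_rot: [177.3, 1.3, 89.9]
ft_force: [0.0, 1.0, -0.3]
finger_gap: -0.1
```

```bash
python3 -m pendant '[[[0.1,0,0.3,0],[0,0,0.3,0],[0,0,0.3,0],[0,0,0.3,0],[0,0,0.3,0],[0,0,0.3,0],[0,0,0.2,0],[0,0,0.1,0],[0,0,0,0],[0,0,0,0]]]'
```

```text
time: 30.22
tool_pos: [586.5, 266.8, 102.9]
tcp_rot: [177.0, 1.2, 90.0]
ft_force: [-1.4, -0.1, 1.2]
finger_gap: -0.1
```

```bash
python3 -m pendant '[[[0,0,0.2,0],[0,0,0.2,0],[0,0,0.15,0],[0,0,0.15,0],[0,0,0.1,0],[0,0,0.1,0],[0,0,0.1,0],[0,0,0,0],[0,0,0,0],[0,0,0,0]]]'
python3 - <<'E'
from h import *
s,im=snap('wrist','w17');print(s['tool_pos'],s['ft_force'])
E
```

```text
time: 31.05
tool_pos: [586.6, 266.9, 102.7]
tcp_rot: [177.0, 1.2, 90.0]
ft_force: [-2.1, -0.7, 5.5]
finger_gap: 0.1
[586.58939187 266.89735342 102.66145636] [-2.13171179 -0.72635394  5.46197453]
```

View pics/w17.png

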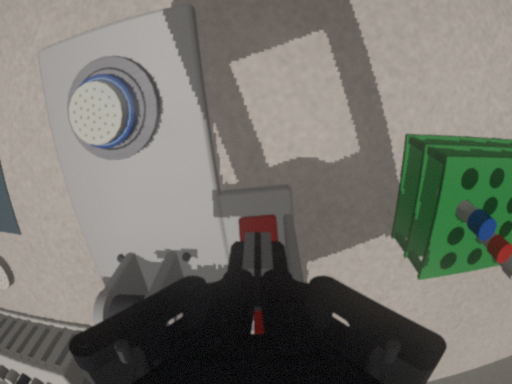

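Stalled at z = 102.7. That fits the off position: tab at −35°, with the 22 mm wide fingertip's rear edge riding about 7.7 mm up. I'll push harder briefly to confirm the stop.

```bash
python3 -m pendant '[[[0,0,0.4,0],[0,0,0.5,0],[0,0,0.5,0],[0,0,0.5,0],[0,0,0.5,0],[0,0,0.5,0],[0,0,0.5,0],[0,0,0.5,0],[0,0,0.5,0],[0,0,0.5,0]]]'
```

```text
time: 31.93
tool_pos: [588.2, 267.6, 100.0]
tcp_rot: [176.8, 1.4, 90.1]
ft_force: [-49.2, -17.2, 77.3]
finger_gap: 0.2
```

Hard stop confirmed, so the catch is fully off. Backing off and rising, then turning to the press yaw.

```bash
python3 -m pendant '[[[0,0,-0.5,0],[0,0,-1,0],[0,0,-1,1],[0,0,-1,1],[0,0,-1,1],[0,0,-1,1],[0,0,-1,1],[0,0,-1,1],[0,0,-1,1],[0,0,-1,1]]]' 0.3
python3 -m pendant '[[[0,0,-1,1],[0,0,-1,1],[0,0,-1,1],[0,0,-1,1],[0,0,0,1],[0,0,0,1],[0,0,0,1],[0,0,0,1],[0,0,0,0.5],[0,0,0,0]]]' 
python3 - <<'E'
from h import *
s,im=snap('wrist','w18');print(s['tool_pos'],s['tcp_rot'],s['finger_gap'])
for n in('top','scene'):
    snap(n,n+'2')
    x,y=((150,90) if n=='top' else (200,180))
    a=cv2.imread(f'pics/{n}2.png')[y:y+130,x:x+130];cv2.imwrite(f'pics/{n}2z.png',cv2.resize(a,None,fx=4.6,fy=4.6,interpolation=cv2.INTER_CUBIC))
E
```

```text
time: 32.77
tool_pos: [575.0, 270.8, 290.7]
tcp_rot: [176.8, -0.4, 51.9]
ft_force: [0.8, -0.3, -0.0]
finger_gap: 55.4
time: 33.6
tool_pos: [575.2, 274.0, 371.9]
tcp_rot: [177.9, -2.7, 10.6]
ft_force: [-0.5, 0.2, 0.3]
finger_gap: 55.6
[575.18964514 273.97604863 371.850031  ] [177.90124139  -2.69991738  10.64159835] 55.6369291351933
```

View pics/w18.png

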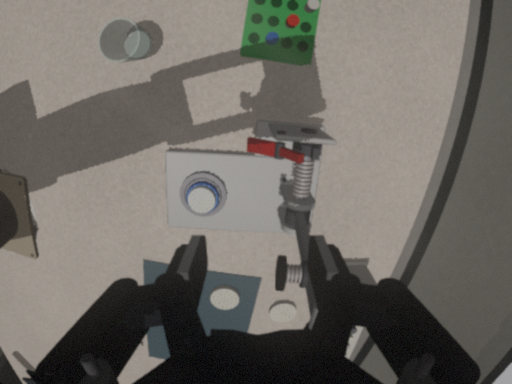

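View pics/scene2z.png

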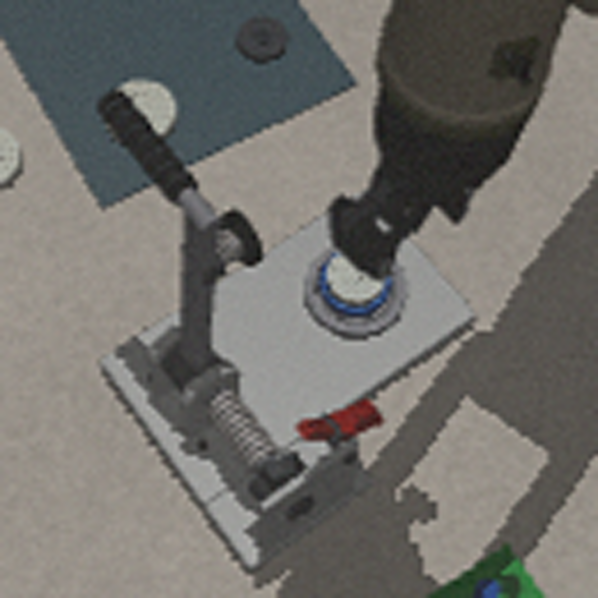

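View pics/top2z.png

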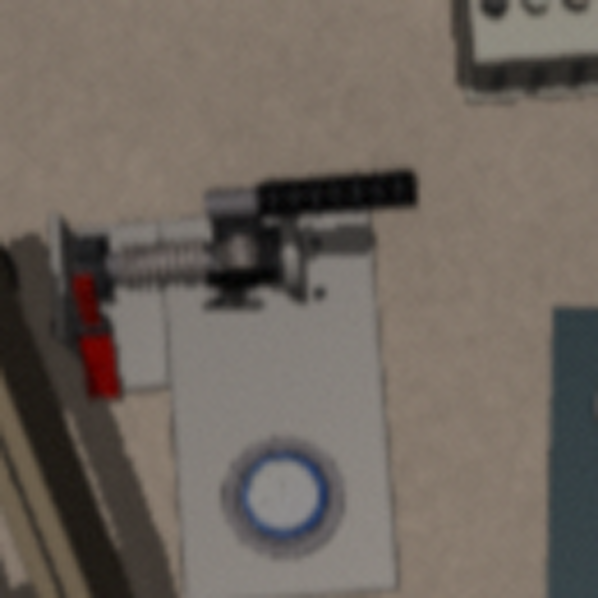

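Catch is visibly off (the tab now slopes down to the front), and the stack is centred. Triangulating the grip: top (223.3,131.3), scene (232,211.5).

```bash
python3 - <<'E'
from h import *
f=lambda n,u,v,x,y:ray(n,(x+u/4.6,y+v/4.6))
print('mid',tri([f('top',337,190,150,90),f('scene',146,144,200,180)]))
print('rightend',tri([f('top',413,187,150,90),f('scene',110,103,200,180)]))
print('leftend',tri([f('top',262,193,150,90),f('scene',184,182,200,180)]))
print('top@310',onz('top',(150+337/4.6,90+190/4.6),310), onz('top',(150+262/4.6,90+193/4.6),310),onz('top',(150+413/4.6,90+187/4.6),310))
E
```

```text
mid (array([668.25312958,  99.73000017, 309.56080116]), [np.float64(1.5210641007620447), np.float64(1.521064100762034)])
rightend (array([672.85188645,  55.9584477 , 304.2284071 ]), [np.float64(0.9405153492600294), np.float64(0.9405153492602092)])
leftend (array([662.72036891, 142.26744314, 318.6675331 ]), [np.float64(2.2573370173304417), np.float64(2.2573370173303706)])
top@310 [669.41524713  98.82508254 310.        ] [666.5482986  141.77176827 310.        ] [672.29925371  55.2713808  310.        ]
```

```bash
python3 -m pendant '[[[0.2,0.5,0,1],[0.4,1,0,0.1],[0.4,1,0,0],[0.4,1,0,0],[0.4,1,0,0],[0.4,1,0,0],[0.4,1,0,0],[0.4,1,0,0],[0.4,1,0,0],[0.3,0.7,0,0]]]'
python3 - <<'E'
from h import *
s,im=snap('wrist','w19');print(s['tool_pos'],s['tcp_rot'],s['finger_gap']);T=T_tool(s);print(T[:3,:3].round(3))
g=np.array([668.5,99.5,309.5]);tgt=g+18.7*T[:3,2];print('tgt tcp',tgt,'rows',((T[:3,:3].T@(tgt-s['tool_pos']))/20).round(2), 'grip px',proj('wrist',g,s))
E
```

```text
time: 34.58
tool_pos: [671.6, 96.3, 378.8]
tcp_rot: [178.2, -2.7, 6.9]
ft_force: [-0.4, -0.5, -0.2]
finger_gap: 55.4
[671.62350219  96.29920272 378.79040568] [178.15411215  -2.69712965   6.89682665] 55.37617105758313
[[ 0.992  0.119  0.051]
 [ 0.12  -0.992 -0.026]
 [ 0.047  0.032 -0.998]]
tgt tcp [669.44546552  99.00762005 290.83040823] rows [-0.3  -0.29  4.38] grip px [250.24109937 191.80430216]
```

View pics/w19.png

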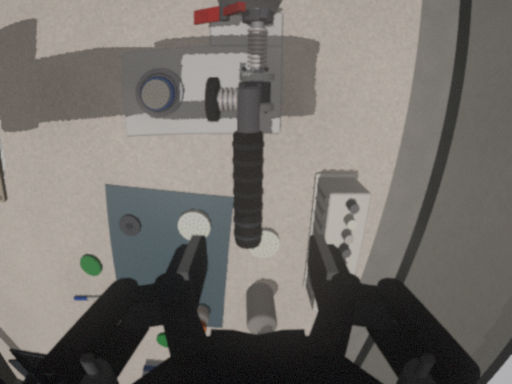

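Grip predicted at (250,192), seen at about (248,190). Descending on it.

```bash
python3 -m pendant '[[[-0.3,-0.25,0.3,0],[0,0,0.8,0],[0,0,0.8,0],[0,0,0.8,0],[0,0,0.7,0],[0,0,0.5,0],[0,0,0.2,0],[0,0,0,0],[0,0,0,0],[0,0,0,0]]]'
python3 - <<'E'
from h import *
s,im=snap('wrist','w20');print(s['tool_pos'],s['tcp_rot'],s['finger_gap']);T=T_tool(s)
g=np.array([668.5,99.5,309.5]);tgt=g+18.7*T[:3,2];print('rows',((T[:3,:3].T@(tgt-s['tool_pos']))/20).round(2), 'grip px',proj('wrist',g,s))
E
```

```text
time: 35.47
tool_pos: [672.1, 94.7, 293.1]
tcp_rot: [178.1, -2.8, 7.0]
ft_force: [0.4, -0.2, -0.1]
finger_gap: 55.5
[672.06007387  94.68497823 293.14514447] [178.11757615  -2.78598851   7.02111055] 55.52564697575806
rows [-0.11 -0.23  0.1 ] grip px [254.28059268 253.63247977]
```

View pics/w20.png

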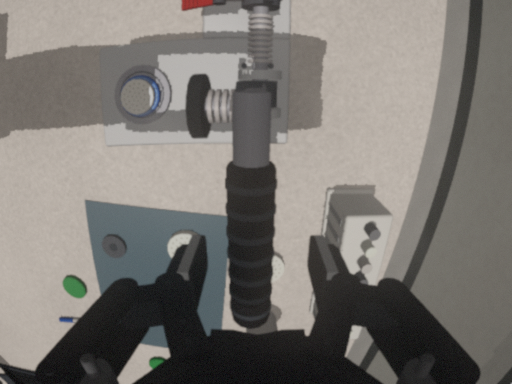

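```bash
python3 -m pendant '[[[-0.15,-0.2,0.1,0],[0,0,0,0],[0,0,0,0],[0,0,0,0],[0,0,0,0],[0,0,0,0],[0,0,0,0],[0,0,0,0],[0,0,0,0],[0,0,0,0]]]' -1 50
python3 - <<'E'
from h import *
s=sense();print(s['tool_pos'],s['tcp_rot'],s['finger_gap'],s['ft_force']);T=T_tool(s);print(T[:3,:3].round(3))
g=s['tool_pos']-18.7*T[:3,2];print('grasp pt',g)
E
```

```text
time: 36.35
tool_pos: [668.2, 98.4, 293.9]
tcp_rot: [178.1, -2.9, 7.0]
ft_force: [-1.1, -0.7, -1.3]
finger_gap: 20.5
[668.19671278  98.40171529 293.93181257] [178.07248786  -2.89537502   6.99799843] 20.471529333694637 [-1.10519613 -0.73947804 -1.3260513 ]
[[ 0.991  0.12   0.054]
 [ 0.122 -0.992 -0.027]
 [ 0.051  0.034 -0.998]]
grasp pt [667.18306847  98.91098829 312.59737353]
```

Gripped (gap 20.5 mm). Working out the arc in tool units.

```bash
cat > arc.py <<'E'
from h import *
import sys
dphi=float(sys.argv[1]);n=int(sys.argv[2])
s=sense();T=T_tool(s);Rm=T[:3,:3];g=s['tool_pos']-18.7*Rm[:,2]
yaw=np.radians(5.8);ux=np.array([np.cos(yaw),np.sin(yaw),0]);P=np.array([516.5,148.5,0])
f=160-(g-P)@ux;h=g[2]-85;print('time',s['time'],'f,h',f.round(1),h.round(1),'r',np.hypot(f,h).round(1),'phi',np.arctan2(h,f).round(3),'lever~',(1.5-np.arctan2(h,f)).round(3),'ft',s['ft_force'].round(1),'gap',s['finger_gap'].round(1))
phi=np.arctan2(h,f);prev=np.array([f,h])
for i in range(n):
    phi-=dphi;c=225*np.array([np.cos(phi),np.sin(phi)]);d=c-prev;prev=c
    w=-ux*d[0]+np.array([0,0,d[1]]);print(round(phi,3),(Rm.T@w/20).round(2))
E
python3 arc.py 0.06 10
```

```text
Traceback (most recent call last):
  File "arc.py", line 6, in <module>
    f=160-(g-P)@ux;h=g[2]-85;print('time',s['time'],'f,h',f.round(1),h.round(1),'r',np.hypot(f,h).round(1),'phi',np.arctan2(h,f).round(3),'lever~',(1.5-np.arctan2(h,f)).round(3),'ft',s['ft_force'].round(1),'gap',s['finger_gap'].round(1))
                                                                                                                                                                                                                    ^^^^^^^^^^^^^^^^^^^^^
AttributeError: 'float' object has no attribute 'round'
```

```bash
sed -i "s/s\['finger_gap'\].round(1)/round(s['finger_gap'],1)/" arc.py; python3 arc.py 0.06 10
```

```text
time 36.35 f,h 15.1 227.6 r 228.1 phi 1.505 lever~ -0.005 ft [-1.1 -0.7 -1.3] gap 20.5
1.445 [-0.67 -0.02  0.19]
1.385 [-0.67 -0.02  0.07]
1.325 [-0.67 -0.02  0.11]
1.265 [-0.66 -0.02  0.15]
1.205 [-0.65 -0.02  0.19]
1.145 [-0.63 -0.02  0.23]
1.085 [-0.62 -0.02  0.27]
1.025 [-0.6  -0.02  0.3 ]
0.965 [-0.58 -0.02  0.34]
0.905 [-0.56 -0.02  0.37]
```

The lever estimate reads about 0, as it should. Pulling the first 0.6 rad.

```bash
python3 -m pendant '[[[-0.3,0,0.02,0],[-0.65,-0.02,0.05,0],[-0.67,-0.02,0.1,0],[-0.66,-0.02,0.15,0],[-0.65,-0.02,0.2,0],[-0.63,-0.02,0.23,0],[-0.62,-0.02,0.27,0],[-0.6,-0.02,0.3,0],[-0.58,-0.02,0.34,0],[-0.3,0,0.2,0]]]'; python3 arc.py 0.06 10
```

```text
time: 37.18
tool_pos: [570.3, 87.8, 267.3]
tcp_rot: [178.0, -6.2, 7.0]
ft_force: [4.9, 3.3, 1.1]
finger_gap: 20.1
time 37.1833 f,h 114.6 200.9 r 231.3 phi 1.052 lever~ 0.448 ft [4.9 3.3 1.1] gap 20.1
0.992 [-0.48 -0.03  0.58]
0.932 [-0.59 -0.02  0.32]
0.872 [-0.57 -0.02  0.36]
0.812 [-0.55 -0.02  0.39]
0.752 [-0.52 -0.02  0.42]
0.692 [-0.5  -0.03  0.45]
0.632 [-0.47 -0.03  0.48]
0.572 [-0.44 -0.03  0.51]
0.512 [-0.41 -0.03  0.54]
0.452 [-0.38 -0.03  0.56]
```

```bash
python3 -m pendant '[[[-0.4,-0.02,0.45,0],[-0.58,-0.02,0.4,0],[-0.57,-0.02,0.4,0],[-0.55,-0.02,0.42,0],[-0.52,-0.02,0.45,0],[-0.5,-0.02,0.48,0],[-0.47,-0.03,0.5,0],[-0.44,-0.03,0.53,0],[-0.41,-0.03,0.55,0],[-0.2,-0.02,0.3,0]]]'; python3 arc.py 0.06 10
```

```text
time: 38.02
tool_pos: [499.6, 80.1, 196.7]
tcp_rot: [177.8, -9.6, 7.0]
ft_force: [-3.7, -1.0, 8.4]
finger_gap: 20.3
time 38.0167 f,h 186.9 130.1 r 227.7 phi 0.608 lever~ 0.892 ft [-3.7 -1.   8.4] gap 20.3
0.548 [-0.36 -0.03  0.59]
0.488 [-0.43 -0.03  0.52]
0.428 [-0.39 -0.03  0.55]
0.368 [-0.36 -0.03  0.57]
0.308 [-0.33 -0.03  0.59]
0.248 [-0.29 -0.03  0.61]
0.188 [-0.25 -0.03  0.62]
0.128 [-0.22 -0.03  0.64]
0.068 [-0.18 -0.03  0.65]
0.008 [-0.14 -0.03  0.66]
```

```bash
python3 -m pendant '[[[-0.3,-0.02,0.5,0],[-0.43,-0.03,0.55,0],[-0.4,-0.03,0.57,0],[-0.36,-0.03,0.6,0],[-0.33,-0.03,0.6,0],[-0.29,-0.03,0.62,0],[-0.25,-0.03,0.63,0],[-0.21,-0.03,0.64,0],[-0.18,-0.03,0.6,0],[-0.08,-0.02,0.3,0]]]'; python3 arc.py 0.05 6
```

```text
time: 38.85
tool_pos: [463.9, 76.2, 88.6]
tcp_rot: [177.7, -10.7, 7.0]
ft_force: [-1.4, -0.9, 5.6]
finger_gap: 20.0
time 38.85 f,h 223.2 22.0 r 224.3 phi 0.098 lever~ 1.402 ft [-1.4 -0.9  5.6] gap 20.0
0.048 [-0.18 -0.02  0.53]
-0.002 [-0.12 -0.02  0.55]
-0.052 [-0.09 -0.02  0.55]
-0.102 [-0.06 -0.02  0.56]
-0.152 [-0.03 -0.02  0.56]
-0.202 [-0.01 -0.02  0.56]
```

```bash
python3 -m pendant '[[[-0.1,-0.01,0.3,0],[-0.1,-0.01,0.35,0],[-0.08,-0.01,0.35,0],[-0.05,-0.01,0.3,0],[-0.04,0,0.25,0],[-0.04,0,0.2,0],[-0.04,0,0.2,0],[-0.04,0,0.2,0],[-0.04,0,0.2,0],[-0.04,0,0.2,0]]]' - 80; python3 arc.py 0.03 2
```

```text
time: 39.68
tool_pos: [463.4, 76.0, 60.7]
tcp_rot: [177.6, -10.9, 7.0]
ft_force: [-40.5, -2.6, 55.4]
finger_gap: 19.9
time 39.6833 f,h 223.7 -5.9 r 223.8 phi -0.026 lever~ 1.526 ft [-40.5  -2.6  55.4] gap 19.9
-0.056 [-0.11 -0.01  0.32]
-0.086 [-0.04 -0.01  0.33]
```

At the stop (h ≈ 0, 55 N). Easing to a moderate steady push.

```bash
python3 -m pendant '[[[0.02,0,0.1,0],[0.02,0,0.1,0],[0.02,0,0.1,0],[0.02,0,0.1,0],[0.02,0,0.1,0],[0.02,0,0.1,0],[0.02,0,0.1,0],[0.02,0,0.1,0],[0.02,0,0.1,0],[0.02,0,0.1,0]]]'; python3 arc.py 0.03 1; python3 - <<'E'
from h import *
snap('wrist','w21')
for n in('top','scene'):
    snap(n,n+'3')
    x,y=((150,110) if n=='top' else (200,180))
    a=cv2.imread(f'pics/{n}3.png')[y:y+130,x:x+130];cv2.imwrite(f'pics/{n}3z.png',cv2.resize(a,None,fx=4.6,fy=4.6,interpolation=cv2.INTER_CUBIC))
print(sense()['ft_force'],sense()['tool_pos'])
E
```

```text
time: 40.52
tool_pos: [463.0, 76.0, 63.1]
tcp_rot: [177.6, -9.9, 7.0]
ft_force: [-24.2, -1.7, 29.0]
finger_gap: 19.6
time 40.5167 f,h 223.8 -3.5 r 223.9 phi -0.015 lever~ 1.515 ft [-24.2  -1.7  29. ] gap 19.6
-0.045 [-0.1  -0.01  0.32]
[-23.01081168  -2.06204975  29.04593683] [462.93038694  76.00619492  63.10332436]
```

View pics/w21.png

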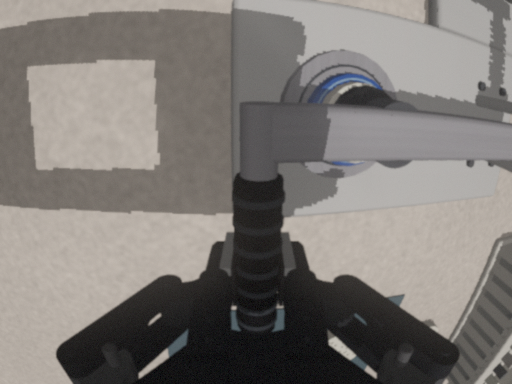

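View pics/scene3z.png

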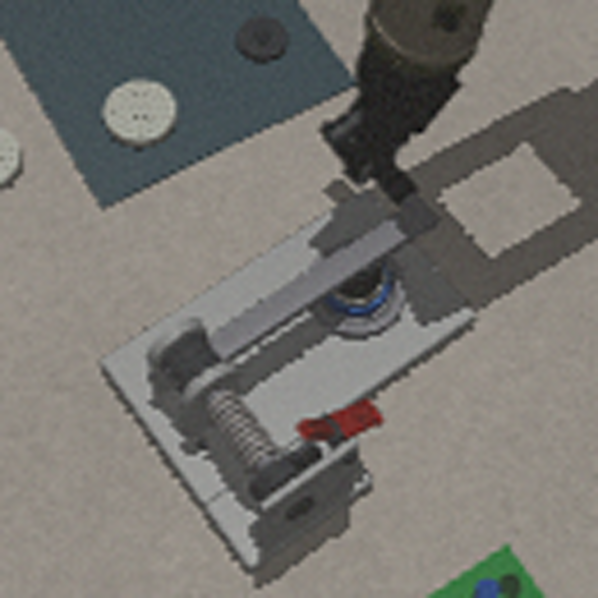

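The lever is level with its foot on the stack, and the catch is off. A steady 29 N push (about 12 N of it to overcome the springs) means it's against the stop. Handing in while held.

```bash
python3 - <<'E'
from h import *
print(hand_in()); s=sense();print(s['time'],s['tool_pos'],s['ft_force'],s['finger_gap'])
E
```

```text
the job is handed in; nothing more can be done
None
the job is handed in; nothing more can be done
```

I built the puck and handed the job in at about 41 s (limit 69 s) with the lever still held fully down. No verdict came back, so what follows is my own checks.

- **Stack:** The base disc measured within about 2.5 mm of the plate's centre (limit 8 mm). The filter disc was within about 1 mm of the base disc's centre just before release (limit 6 mm), and later pictures still showed the stack flat and centred. I set both down on light contact, about 1.5 N.
- **Catch:** It is pressed right down to its stop. Pictures afterwards show the tab sloping down to the front.
- **Lever:** It is down, with my estimate 1.515 rad against the nominal 1.5 rad stop. The push was steady at about 29 N, more than twice the roughly 12 N of the springs, and the foot was on the stack in the pictures. I could not read the foot's force or the grip force on the lever directly.
- **Bystanders:** The spare disc, the other discs and the rest looked undisturbed in the views I took, but I did not re-measure them at the end.

**What was off:**
- **Catch push:** My push to confirm the catch stop spiked to 77 N at the wrist. That is below the 120 N wrist limit. It went through the fingertips, which I took as outside the 40 N limit on the arm and gripper body.
- **Lever stop:** Reaching the lever stop briefly took 55 N down and 40 N sideways. About 23 N sideways remained while I held it.
- **Tool tilt:** The tool drifted 3° when placing the filter disc and about 10° at the end of the lever pull.

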